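Hang the soap basket on the swivel hook under the pipe

TASK

Swing the steel hook on the pipe round until it points straight out to the front at its stop, square to the pipe that runs across above it. Then hang the soap basket on the hook by about the middle of its handle, hanging level and still, its handle running along the cross pipe, with the soap still inside. Leave the jar, the trays and the hair roller where they stand.

Things in the scene. Friction and masses are not known exactly. Their poses are not given: they have to be found in the camera images.
- pipes: fixed copper pipes, all 32 mm thick. Origin: foot of the upright riser that carries the hook; -x is the front (to the robot at yaw 0). The cross pipe runs along y from -165 to 165 mm, axis 385 mm high and 45 mm in front of the riser axis, so a vertical gripper cannot reach the hook seat; its ends turn back into legs at x = 35, y = -180 and 180 mm
- hook (a joint): swivel angle (rad) of the steel hook about the riser: 0 = points straight to the front (-x of pipes), stop at -0.02; grows as it swings to +y of pipes; starts at 0.6 to 1.1; stiff (0.15 N m), stays where left. The hook: a collar of 46 mm diameter round the riser, 229 to 257 mm high, and an arm of 9 mm round bar that dips to a low seat and turns up at its end, with a ball on top
- hook_tip (a point): centre of the 14 mm steel ball on top of the hook's upturned end: 113 mm out from the riser axis, 270 mm above the ledge; the upturned bar below it is upright for 23 mm; axes as the hook's
- hook_seat (a point): where the axis of the basket's handle bar lies when hung: 82 mm out from the riser axis, 239.5 mm above the ledge, bedded in a V-shaped saddle 26 mm wide; axes as the hook's (x back to the riser). To pass over the ball the handle bar's axis must be at least 283 mm above the ledge
- basket: grey open plastic basket 80 (x) x 154 (y) x 55 mm high, walls 4 mm, with a fixed steel bail handle of 10 mm round bar: uprights at y = -73 and 73 mm and a level bar along y, straight from -62 to 62 mm, axis 130 mm above the underside; origin at the centre of the underside; about 0.28 kg; same if turned half round
- basket_bar (a point): middle of the handle's level bar, on its axis, 130 mm above the basket's underside; axes as the basket's
- soap: pale bar of soap 50 (x) x 85 (y) x 26 mm high, lying loose in the basket; origin at the centre of its underside; 0.11 kg
- jar: bystander: green glass jar with steel lid, 72 mm diameter, 100 mm high, origin at the centre of its underside
- trays: bystander: stacked pair of clear plastic trays, 90 (x) x 130 (y) x 56 mm high, steel tweezers in the upper one, origin at the centre of the underside
- roller: bystander: pink hard plastic hair roller, tube of 44 mm diameter standing 65 mm high, origin at the centre of its underside
Things that resemble listed ones, but are neither listed nor needed, are in the scene too. Several things look just like the basket: the one meant starts farthest to the robot's left.

How it is judged:
By the outcome, as a careful person would: the job done as asked, in the order asked, and still so for the second after the job is handed in, with the robot touching nothing.
It also fails if it takes over 64 s, if anything falls off the work surface, if the arm or the gripper's body presses on something with over 40 N, if the wrist force passes 120 N, or if a joint passes its speed limit or range.

ROBOT

A 6-joint arm with a two-finger parallel gripper is mounted at the origin on the work surface. World frame = base frame: x ahead of the robot, y to its left, z up, the work surface at z = 0. Lengths are in m, angles in degrees, forces in N, time in s.
With the tool pointing down it reaches from about 0.4 to 0.825 m from the base axis. Payload 7 kg.
Tool frame: the origin (TCP) lies at the centre of the arm's flange, where the gripper is bolted on; the fingertips stand 178 mm ahead of it and the grasp point (between the pads) lies 159 mm ahead of it; z points along the fingers, y is the line along which they close (so a half turn about z gives the same grasp; the last joint's range is limited). The gripper opens to 88 mm and grips with 3 to 60 N. Pads are 19 mm wide; open, the fingers measure 130 mm over their backs; the gripper's body (78 mm by 193 mm) begins 47 mm behind the grasp point.
Start: joints at [91.564, 20.546, 0.682, 0, -70.136, -16.507], TCP at [0.174, 0.652, 0.405] pointing down, gripper open.
Joint ranges: [-176.03, 176.03], [-82.01, 121.73], [-58.28, 71.71], [-173.87, 95.51], [-174.79, -0.11], [-173.66, 173.66]. Speed limits (degrees/s): [136.94, 136.94, 172.46, 180, 180, 180].

INTERFACE

Orientations are given as [roll, pitch, yaw] about the fixed x, y, z axes, in that order (R = Rz(yaw) Ry(pitch) Rx(roll)).
In Python, from plant import telemetry, snapshot, workorder, nets gives the robot as it stands.
- The arm moves only by the shell command python3 -m creep 'ROWS'. ROWS is JSON, a list that holds one entry, the list of rows, each a list of 5 numbers: the shift along the tool's x, y, z normalised to -1 to 1, where 1 is 0.2 m, then the turn about the tool's z normalised to -1 to 1, where 1 is pi/2 rad, then the opening, from 0 (shut) to 1 (fully open). In form: [[[x, y, z, spin, hand], ...]]. A call has 1 to 8 rows; each row shifts and turns the commanded pose from where the row before left it, along the tool's axes as they then stand; what a row does not reach is not made up. A row lasts 1/12 s, in which the tool goes at most 41.7 mm and 7.16 degrees, less where a joint would pass 70% of its speed; a pose out of reach is approached as far as the arm can. A call with a number of a shift or a turn outside -1 to 1 is refused whole. A call with a gripper value outside its range is refused whole. The fingers move at their own pace and stop on an object; the grip force is fixed at half the most. Time passes only in rows, so rows that do not move let the fingers close. It gives the time, the measured TCP pose, the force, the opening and the grip force at its end, in the units of the state.
- telemetry.get_obs(): the state, without advancing time (a new reading comes with each control period).
- snapshot(name): name is "scene" or "side" or "wrist"; returns a dict with "frame" (420x560x3 uint8, red, green, blue), "fx", "fy", "cx", "cy" (pixels), "rvec" (rotation vector, rad) and "tvec" (3), from world to camera coordinates, as OpenCV has them; the wrist camera has in their place "mount" (4x4, takes a point from camera to tool coordinates, whose origin is the TCP and whose axes are the flange's). Camera axes: x right, y down, z forward; pixel columns grow to the right and rows downward; lengths in m; the calibration is good to about 2 mm. A picture is of the moment at which its call begins: read the wrist's pose just before it. There is no depth.
- workorder.close_job(): hands the job in; it is judged then, once.
Trained networks look in a picture, given as the dict that the camera call returned (one of the last four; its "shot" number tells which), for a name from the list of things; names that differ only in an ending like _2 or _b are one class to them, and where a whole thing is asked for, a point or a joint stands for the part that bears it (a point fixed in the world has none). Each returns a list of dicts, best first, with "confidence" (0 to 1); they miss things now and then, are a little off and sometimes report something else, mostly with a low value. They report only what shows in the picture. A call takes as long as a camera call. They do not tell look-alikes from the thing itself.
- nets.find_in(picture, query): "uv" ([column, row] in pixels, amid what is visible of it).
- nets.masks_of(picture, query): "region" (420x560 bool, what is visible of it) and "uv" ([column, row] in pixels, amid what is visible of it).
- nets.landmark_of(picture, query): "uv" ([column, row] in pixels: a listed point, or the origin of a listed thing).
The state is a dict: "clock": time; "joint_pos": joint angles; "qvel": joint speeds; "tau": joint torques, N m; "tool_pos": TCP position; "orientation": TCP orientation; "force": force on the tool from outside, world axes, zero at the start; "moment": the same for the moment, N m; "opening": finger opening in m; "gripper_force": force on a finger pad.
Only numpy, scipy, OpenCV 4.12 (cv2) and the standard library are available. Lean on these libraries where they do the work, as an engineer would, in place of code of your own. Each camera call takes 0.05 s, during which the arm holds its last target. There are 200 camera calls.

## Working session

There is one attempt and no reset: what is moved stays moved. The work goes in short steps, Python scripts to look and compute and a shell command to move; the robot and the scene stay as the last step left them, time stands still between calls to the robot, and variables do not carry over. Pictures are saved under pics/ and viewed, at most 10 in all, crops included, and the job is handed in when it is done.

```bash
ls; mkdir -p pics; cat > h.py <<'E'
import numpy as np,cv2,json
from plant import telemetry,snapshot,workorder,nets
from scipy.spatial.transform import Rotation as Rn
def cam(p,obs=None):
    K=np.array([[p['fx'],0,p['cx']],[0,p['fy'],p['cy']],[0,0,1]])
    if 'mount' in p:
        T=np.eye(4);T[:3,:3]=Rn.from_euler('xyz',obs['orientation'],degrees=True).as_matrix();T[:3,3]=obs['tool_pos']
        W=T@np.array(p['mount']);R=W[:3,:3].T;t=-R@W[:3,3]
    else:
        R=cv2.Rodrigues(np.array(p['rvec'],float))[0];t=np.array(p['tvec'],float).ravel()
    return K@np.c_[R,t]
def proj(P,X):
    x=P@np.append(X,1);return x[:2]/x[2]
def tri(Ps,uvs):
    A=[]
    for P,(u,v) in zip(Ps,uvs):A+=[u*P[2]-P[0],v*P[2]-P[1]]
    X=np.linalg.svd(np.array(A))[2][-1];X=X[:3]/X[3]
    return X,[np.round(proj(P,X)-uv,1) for P,uv in zip(Ps,uvs)]
def atz(P,uv,z):
    u,v=uv;A=np.array([u*P[2]-P[0],v*P[2]-P[1]])
    return np.append(np.linalg.solve(A[:,:2],-(A[:,2]*z+A[:,3])),z)
def save(n,im):cv2.imwrite('pics/'+n,im[...,::-1])
E
python3 - <<'E'
from h import *
ps={n:snapshot(n) for n in('scene','side')}
for n,p in ps.items():
    P=cam(p);save(n+'0.png',p['frame'])
    C=-np.linalg.inv(P[:,:3])@P[:,3];print(n,C.round(2))
    for q in 'pipes hook hook_tip hook_seat basket basket_bar soap jar trays roller'.split():
        print(q,[(np.round(d['uv']).tolist(),round(d['confidence'],2)) for d in nets.landmark_of(p,q)][:5])
print(telemetry.get_obs())
E
```

```text
pics
scene [0.71 0.7  1.34]
pipes [([227.0, 292.0], 0.73)]Traceback (most recent call last):
  File "<stdin>", line 7, in <module>
ValueError: it knows: basket, basket_bar, hook_seat, hook_tip, jar, pipes, roller, soap, trays
```

```bash
python3 - <<'E'
from h import *
o=telemetry.get_obs()
for n in('scene','side','wrist'):
    p=snapshot(n);P=cam(p,o);save(n+'0.png',p['frame'])
    C=-np.linalg.inv(P[:,:3])@P[:,3];print(n,C.round(2))
    for q in 'pipes hook_tip hook_seat basket basket_bar soap jar trays roller'.split():
        L=nets.landmark_of(p,q)
        print(q,[(np.round(d['uv']).tolist(),round(d['confidence'],2)) for d in L][:5])
        z={'hook_tip':.27,'hook_seat':.2395,'basket_bar':.13}.get(q,0)
        print('   atz',[atz(P,d['uv'],z).round(3)[:2].tolist() for d in L[:5]])
print(o)
E
```

```text
scene [0.71 0.7  1.34]
pipes [([228.0, 291.0], 0.65)]
   atz [[0.72, 0.129]]
hook_tip [([261.0, 276.0], 0.74)]
   atz [[0.634, 0.219]]
hook_seat [([248.0, 271.0], 0.5)]
   atz [[0.662, 0.185]]
basket [([223.0, 136.0], 0.94), ([249.0, 185.0], 0.85), ([328.0, 328.0], 0.74), ([298.0, 158.0], 0.58), ([242.0, 184.0], 0.34)]
   atz [[0.65, -0.476], [0.595, -0.242], [0.457, 0.298], [0.403, -0.324], [0.615, -0.248]]
basket_bar [([299.0, 132.0], 0.95), ([245.0, 163.0], 0.84), ([220.0, 110.0], 0.77)]
   atz [[0.403, -0.335], [0.604, -0.239], [0.649, -0.482]]
soap [([246.0, 187.0], 0.61)]
   atz [[0.606, -0.237]]
jar [([292.0, 361.0], 0.57)]
   atz [[0.578, 0.368]]
trays [([292.0, 256.0], 0.8)]
   atz [[0.506, 0.052]]
roller [([327.0, 328.0], 0.61)]
   atz [[0.458, 0.297]]
side [-0.27 -0.95  0.96]
pipes [([258.0, 216.0], 0.57), ([228.0, 256.0], 0.4)]
   atz [[0.722, 0.152], [0.508, 0.06]]
hook_tip [([224.0, 143.0], 0.53)]
   atz [[0.651, 0.217]]
hook_seat [([234.0, 154.0], 0.7)]
   atz [[0.663, 0.188]]
basket [([297.0, 343.0], 0.84)]
   atz [[0.398, -0.329]]
basket_bar [([298.0, 303.0], 0.84), 
[... 503 characters left out ...]
tz []
roller []
   atz []
{'clock': 0.15, 'joint_pos': array([ 9.15642544e+01,  2.05816799e+01,  6.45092818e-01, -1.30909780e-02,
       -7.01348523e+01, -1.65075359e+01]), 'qvel': array([ 0.02159873, -0.18202848,  0.18196876,  0.01136205, -0.08506166,
       -0.01395281]), 'tau': array([-8.00847520e-04, -5.83275318e+01,  2.93289900e+01,  7.00105056e+00,
        8.76593665e-03, -1.10340873e-04]), 'tool_pos': array([0.17402266, 0.65203381, 0.40394074]), 'orientation': array([ 1.79928008e+02, -8.49981861e-03, -1.49477322e+01]), 'force': array([ 0.66931358, -0.20979807, -0.0453933 ]), 'moment': array([-0.01631368,  0.01899303,  0.0121422 ]), 'gripper_force': 0.0, 'opening': 0.08785747382003452}
```

View pics/scene0.png

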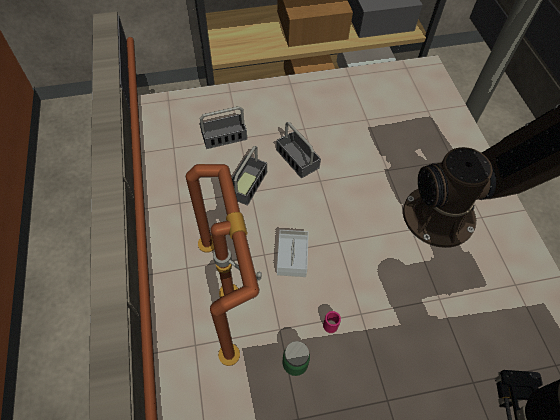

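View pics/side0.png

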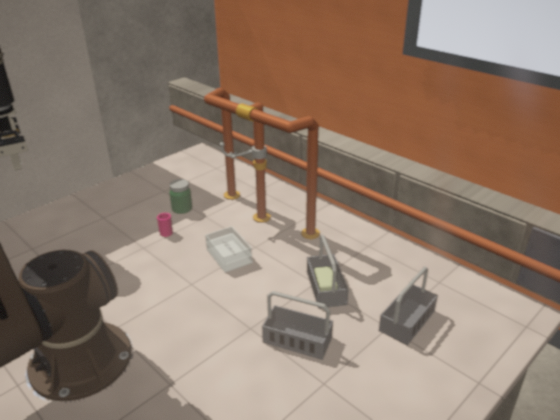

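Three basket look-alikes show in the scene view: (223,128), (298,150) and (249,175). The last has the largest y (about -0.24), so it is farthest to the robot's left, and it holds the soap. Next I measure the pipes, the hook and that basket, and enlarge the crops.

```bash
python3 - <<'E'
from h import *
from scipy.optimize import least_squares
S={};D={}
for n in('scene','side'):
    p=snapshot(n);S[n]=p;D[n]={q:nets.landmark_of(p,q) for q in 'pipes hook_tip hook_seat basket basket_bar soap'.split()}
P={n:cam(S[n]) for n in S}
for q in('hook_tip','hook_seat','pipes'):
    print(q,tri([P['scene'],P['side']],[D[n][q][0]['uv'] for n in('scene','side')]))
a=S['scene']['frame'];b=S['side']['frame']
im=np.vstack([np.hstack([cv2.resize(a[85:215,190:340],(400,347),interpolation=2),cv2.resize(a[150:370,180:310],(205,347),interpolation=2),cv2.resize(a[365:420,480:560],(195,347))]),
 np.hstack([cv2.resize(b[235:345,255:385],(295,250),interpolation=2),cv2.resize(b[85:240,200:330],(210,250),interpolation=2),cv2.resize(b[60:170,0:130],(295,250))])])
save('crop1.png',im)
for n in S:
    m=nets.masks_of(S[n],'hook_tip');print(n,[(d['uv'],round(d['confidence'],2),int(d['region'].sum())) for d in m])
    for q in('basket_bar','soap','basket'):print(q,[(np.round(d['uv'],1).tolist(),round(d['confidence'],2)) for d in D[n][q]])
E
```

```text
hook_tip (array([ 0.70051454, -0.06486924, -0.17972077]), [array([-30.4, -15.8]), array([-26.9,   7.6])])
hook_seat (array([0.65751615, 0.18866232, 0.23310101]), [array([-0.3, -0.1]), array([-0.2,  0.1])])
pipes (array([0.72029196, 0.14680076, 0.01709449]), [array([1.7, 0.8]), array([ 1.3, -0.4])])
scene [([232.8, 262.2], 0.52, 230)]
basket_bar [([244.8, 163.8], 0.94), ([297.5, 133.5], 0.74), ([222.9, 111.1], 0.72)]
soap [([247.9, 184.6], 0.6)]
basket [([250.2, 183.7], 0.91), ([295.4, 158.5], 0.88), ([219.7, 137.0], 0.82)]
side [([250.5, 151.6], 0.51, 319), ([165.4, 222.6], 0.38, 315)]
basket_bar [([329.7, 249.9], 0.74), ([298.8, 301.1], 0.74), ([413.7, 282.6], 0.56)]
soap [([327.4, 280.6], 0.63)]
basket [([325.3, 286.2], 0.79), ([406.7, 317.7], 0.57), ([297.5, 340.2], 0.56)]
```

View pics/crop1.png

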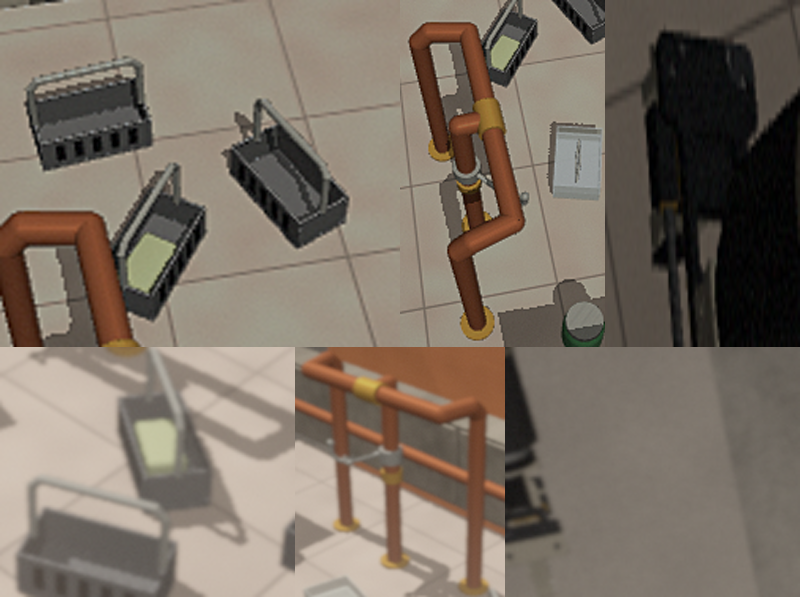

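```bash
python3 - <<'E'
from h import *
from scipy.optimize import least_squares
P={n:cam(snapshot(n)) for n in('scene','side')}
ft={'scene':[(203.5,245),(227.5,291),(229.5,355.5)],'side':[(311,233.5),(261,217),(231.5,194.8)]}
F=np.array([[.035,-.18,0],[0,0,0],[.035,.18,0]])
def M(v,X):
    c,s=np.cos(v[2]),np.sin(v[2]);return np.array([v[0]+c*X[0]-s*X[1],v[1]+s*X[0]+c*X[1],X[2]])
r=lambda v:np.concatenate([proj(P[n],M(v,X))-u for n in P for X,u in zip(F,ft[n])])
s=least_squares(r,[.72,.14,0],loss='soft_l1');print(s.x[:2],np.degrees(s.x[2]),r(s.x).round(1))
for n in P:
  for th in(.5,.7,.9,1.1):
    h=lambda d,z:proj(P[n],M(s.x,np.array([-d*np.cos(th),d*np.sin(th),z]))).round(1)
    print(n,th,'tip',h(.113,.27),'seat',h(.082,.2395))
for n,u in(('scene',[(235.7,175),(255.6,148.7)]),):
  A=[atz(P[n],q,.13) for q in u];print(A,np.linalg.norm(A[0]-A[1]))
X,e=tri([P['scene'],P['side']],[(244.9,163.4),(328,251)]);print('bar',X,e)
E
```

```text
[0.72380812 0.13720345] 4.249713277220565 [ 0.9 -0.1 -0.   2.5 -0.3 -0.3  0.3 -0.9  0.9  0.5 -0.5  0.9]
scene 0.5 tip [263.2 262.1] seat [251.5 264.7]
scene 0.7 tip [260.1 269.9] seat [249.3 270.3]
scene 0.9 tip [255.3 277.2] seat [245.8 275.4]
scene 1.1 tip [249.  283.5] seat [241.3 279.9]
side 0.5 tip [223.7 149.4] seat [234.2 156.9]
side 0.7 tip [222.4 146.3] seat [233.2 154.5]
side 0.9 tip [222.6 143.1] seat [233.2 152.2]
side 1.1 tip [224.3 140. ] seat [234.3 149.9]
[array([ 0.63926887, -0.19714327,  0.13      ]), array([ 0.55896635, -0.29007178,  0.13      ])] 0.12281776000840448
bar [ 0.60413622 -0.24419087  0.12277653] [array([-0.5, -0.3]), array([-0.6,  0.2])]
```

```bash
cat >> h.py <<'E'
def to(x,y,z,yaw):
    "total units in current tool axes to a pose (spin: + about tool z, tool down => yaw falls)"
    o=telemetry.get_obs();R=Rn.from_euler('xyz',o['orientation'],degrees=True).as_matrix()
    d=R.T@(np.array([x,y,z])-o['tool_pos'])/.2
    s=-(yaw-o['orientation'][2])/90
    print('units',d.round(3),'spin',round(s,3),'rows>=',int(np.ceil(max(np.linalg.norm(d)/.208,abs(s)/.0795))))
E
python3 - <<'E'
from h import *
p=snapshot('wrist');print(np.array(p['mount']).round(3),p['fx'],p['cx'],p['cy'])
to(.46,.2,.5,0)
E
```

```text
[[ 0.001 -0.962 -0.271  0.073]
 [ 1.     0.001  0.001 -0.   ]
 [-0.001 -0.271  0.962  0.019]
 [ 0.     0.     0.     1.   ]] 313.24427028295753 282.4864162979259 209.84826706101694
units [ 1.964  1.816 -0.477] spin -0.166 rows>= 14
```

```bash
python3 - <<'E'
from h import *
to(.47,.03,.68,-131)
E
```

```text
units [ 2.232  2.624 -1.377] spin 1.29 rows>= 18
```

```bash
R='x'; python3 -m creep '[[[0.12,0.14,-0.08,0,1],[0.12,0.14,-0.08,0,1],[0.12,0.14,-0.08,0,1],[0.12,0.14,-0.08,0,1],[0.12,0.14,-0.08,0,1],[0.12,0.14,-0.08,0,1],[0.12,0.14,-0.08,0,1],[0.12,0.14,-0.08,0,1]]]'
python3 -m creep '[[[0.12,0.14,-0.08,0,1],[0.12,0.14,-0.08,0,1],[0.12,0.14,-0.08,0,1],[0.12,0.14,-0.08,0,1],[0.12,0.14,-0.08,0,1],[0.12,0.14,-0.08,0,1],[0.12,0.14,-0.08,0,1],[0.12,0.14,-0.08,0,1]]]'
python3 -m creep '[[[0.12,0.14,-0.08,0,1],[0.12,0.14,0,0,1],[0,0,0,0.079,1],[0,0,0,0.079,1],[0,0,0,0.079,1],[0,0,0,0.079,1],[0,0,0,0.079,1],[0,0,0,0.079,1]]]'
python3 -m creep '[[[0,0,0,0.079,1],[0,0,0,0.079,1],[0,0,0,0.079,1],[0,0,0,0.079,1],[0,0,0,0.079,1],[0,0,0,0.079,1],[0,0,0,0.079,1],[0,0,0,0.079,1]]]'
python3 -m creep '[[[0,0,0,0.079,1],[0,0,0,0.079,1],[0,0,0,0,1]]]'
python3 - <<'E'
from h import *
o=telemetry.get_obs();p=snapshot('wrist');P=cam(p,o);save('w1.png',p['frame'])
print(o['clock'],o['tool_pos'],o['orientation'],o['joint_pos'].round(1))
Z={'hook_tip':.27,'hook_seat':.2395,'basket_bar':.13}
for q in 'pipes hook_tip hook_seat basket basket_bar soap'.split():
    for d in nets.landmark_of(p,q):print(q,np.round(d['uv'],1),round(d['confidence'],2),atz(P,d['uv'],Z.get(q,0)).round(3))
E
```

```text
clock: 3.27
tool_pos: [0.3021, 0.3842, 0.5337]
orientation: [-180.0, -0.0, -14.9]
force: [0.7, -0.2, -0.4]
opening: 0.0879
gripper_force: 0.0
clock: 3.93
tool_pos: [0.4294, 0.1181, 0.662]
orientation: [-179.9, -0.0, -14.9]
force: [1.2, 1.5, -0.0]
opening: 0.0876
gripper_force: 0.0
clock: 4.6
tool_pos: [0.4614, 0.0536, 0.6768]
orientation: [-180.0, 0.0, -58.0]
force: [0.5, 0.0, 0.7]
opening: 0.0877
gripper_force: 0.0
clock: 5.27
tool_pos: [0.4613, 0.0537, 0.6768]
orientation: [-180.0, 0.0, -114.8]
force: [0.3, -0.2, 0.1]
opening: 0.0877
gripper_force: 0.0
clock: 5.52
tool_pos: [0.4613, 0.0537, 0.6768]
orientation: [-180.0, 0.0, -129.0]
force: [-0.9, -1.0, -0.2]
opening: 0.0877
gripper_force: 0.0
5.5167 [0.46131357 0.05370437 0.67682995] [-1.79993001e+02  1.84579437e-02 -1.29033539e+02] [ 31.   -3.3   6.3   0.  -99.6 -70.1]
pipes [217.5 260.6] 0.68 [0.723 0.141 0.   ]
hook_tip [264.6 342.6] 0.94 [0.631 0.222 0.27 ]
hook_seat [240.3 328.9] 0.71 [0.661 0.197 0.24 ]
hook_seat [93.8 73.8] 0.54 [ 0.561 -0.194  0.24 ]
basket [131.4  85.1] 0.94 [ 0.603 -0.243  0.   ]
basket_bar [91.5 72.9] 0.57 [ 0.601 -0.247  0.13 ]
basket_bar [132.2  90.7] 0.54 [ 0.571 -0.189  0.13 ]
soap [133.8  90.9] 0.82 [ 0.607 -0.233  0.   ]
```

View pics/w1.png

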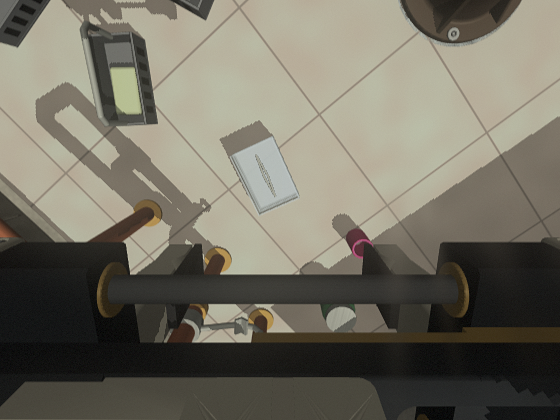

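```bash
python3 - <<'E'
from h import *
from scipy.optimize import least_squares
P={n:cam(snapshot(n)) for n in('scene','side')}
o=telemetry.get_obs();w=snapshot('wrist');P['w']=cam(w,o)
ft={'scene':[(203.5,245),(227.5,291),(229.5,355.5)],'side':[(311,233.5),(261,217),(231.5,194.8)],'w':[(148,211),(217,260),(262,319)]}
tips={'scene':(261,276),'side':(224,143),'w':(264.6,342.6)};seats={'scene':(248,271),'side':(234,154),'w':(240.3,328.9)}
F=np.array([[.035,-.18,0],[0,0,0],[.035,.18,0]])
def M(v,X):
    c,s=np.cos(v[2]),np.sin(v[2]);return np.array([v[0]+c*X[0]-s*X[1],v[1]+s*X[0]+c*X[1],X[2]])
def r(v):
    h=lambda d,z:np.array([-d*np.cos(v[3]),d*np.sin(v[3]),z])
    return np.concatenate([proj(P[n],M(v,X))-u for n in P for X,u in zip(list(F)+[h(.113,.27),h(.082,.2395)],ft[n]+[tips[n],seats[n]])])
s=least_squares(r,[.72,.14,0,.8],loss='soft_l1');v=s.x;print(v,np.degrees(v[2]));print(r(v).round(1).reshape(3,-1))
for n in P:print(n,[proj(P[n],M(v,np.array([-.045,y,.385]))).round(1).tolist() for y in(-.165,0,.165)])
to(.604-.07,-.244-.08,.42,-131)
E
```

```text
[0.72067922 0.13948219 0.05986149 0.81401683] 3.429810485521695
[[ 2.8  0.   1.1  3.1  0.   0.4 -2.3 -0.7  0.6  3.2]
 [-1.3 -0.3 -0.3  0.6 -0.9  0.7 -2.9  1.4 -2.2 -0.9]
 [-0.6  1.7  0.2 -0.9 -2.1 -0.1 -7.   0.2 -1.2 -0.8]]
scene [[221.8, 171.2], [235.8, 226.4], [252.1, 291.0]]
side [[289.7, 126.9], [246.1, 112.1], [207.7, 99.1]]
w [[48.6, 281.6], [174.7, 384.6], [278.1, 469.1]]
units [ 1.249 -1.463  1.283] spin 0.026 rows>= 12
```

```bash
python3 - <<'E'
from h import *
to(.58,-.27,.40,-131)
E
```

```text
units [ 0.894 -1.474  1.383] spin 0.026 rows>= 11
```

```bash
python3 -m creep '[[[0.08,-0.134,0.126,0.026,1],[0.08,-0.134,0.126,0,1],[0.08,-0.134,0.126,0,1],[0.08,-0.134,0.126,0,1],[0.08,-0.134,0.126,0,1],[0.08,-0.134,0.126,0,1],[0.08,-0.134,0.126,0,1],[0.08,-0.134,0.126,0,1]]]' >/dev/null
python3 -m creep '[[[0.08,-0.134,0.126,0,1],[0.08,-0.134,0.126,0,1],[0.08,-0.134,0.126,0,1],[0,0,0,0,1],[0,0,0,0,1]]]'
python3 - <<'E'
from h import *
o=telemetry.get_obs();p=snapshot('wrist');P=cam(p,o);save('w2.png',p['frame'])
print(o['clock'],o['tool_pos'],o['orientation'],o['joint_pos'].round(1))
Z={'basket_bar':.13}
for q in 'basket basket_bar soap'.split():
    for d in nets.landmark_of(p,q):print(q,np.round(d['uv'],1),round(d['confidence'],2),atz(P,d['uv'],Z.get(q,0)).round(3))
E
```

```text
clock: 7.1
tool_pos: [0.5694, -0.2736, 0.3965]
orientation: [179.7, -0.2, -131.2]
force: [-0.3, 0.6, 0.6]
opening: 0.0875
gripper_force: 0.0
7.1 [ 0.56940016 -0.27356839  0.39648768] [ 1.79746537e+02 -1.56974190e-01 -1.31171589e+02] [ -8.   16.9  -5.7  -0.  -67.7 -33.2]
basket [363.2  56.9] 0.87 [ 0.407 -0.322  0.   ]
basket [114.2 100.9] 0.68 [ 0.649 -0.471  0.   ]
basket [276.2 221.4] 0.57 [ 0.605 -0.242  0.   ]
basket_bar [279.2 264.9] 0.86 [ 0.601 -0.241  0.13 ]
basket_bar [411.7  21.7] 0.64 [ 0.407 -0.32   0.13 ]
basket_bar [18.6 84.7] 0.63 [ 0.649 -0.476  0.13 ]
soap [278.2 229.4] 0.93 [ 0.61  -0.232  0.   ]
```

View pics/w2.png

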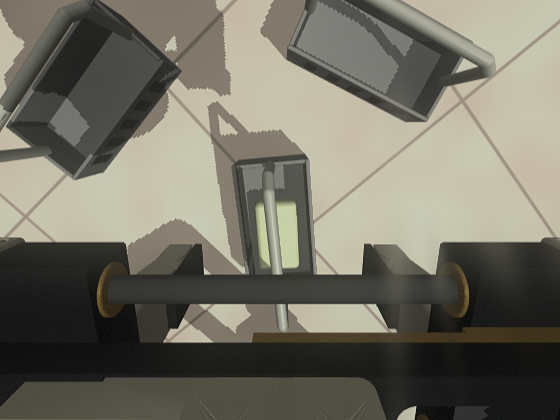

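```bash
python3 - <<'E'
from h import *
o=telemetry.get_obs();p=snapshot('wrist');P=cam(p,o)
g=p['frame'].astype(int);L=[]
for r in list(range(190,255,5))+list(range(305,326,4)):
    row=g[r,255:300].sum(1)/3;pk=np.where(row>0)[0];print(r,(row[8:36]).astype(int).tolist()) if r in(190,220,250,313) else 0
a=atz(P,(269.8,190),.13);b=atz(P,(281.5,318),.13);d=b-a;print(a,b,np.linalg.norm(d),np.degrees(np.arctan2(d[1],d[0])))
print('rim corners',[atz(P,q,.055).round(4)[:2].tolist() for q in((233,161),(309,155),(248,276),(316,272))])
s=snapshot('scene');Ps=cam(s);print(tri([P,Ps],[(279.2,264.9),(244.8,163.6)]))
E
```

```text
190 [78, 89, 118, 133, 150, 160, 168, 185, 177, 167, 158, 148, 124, 78, 79, 82, 81, 82, 82, 80, 81, 81, 82, 83, 82, 83, 83, 82]
220 [187, 189, 189, 197, 74, 114, 131, 149, 160, 168, 194, 182, 167, 157, 144, 119, 196, 190, 188, 192, 190, 191, 191, 190, 190, 190, 191, 192]
250 [185, 188, 187, 187, 188, 190, 194, 88, 110, 131, 148, 160, 165, 198, 188, 168, 158, 138, 123, 195, 190, 189, 190, 191, 191, 191, 191, 192]
313 [112, 112, 111, 112, 112, 113, 110, 111, 112, 112, 113, 113, 114, 86, 90, 120, 139, 154, 161, 184, 188, 168, 155, 140, 85, 82, 116, 115]
[ 0.56582733 -0.29268171  0.13      ] [ 0.63789642 -0.19504262  0.13      ] 0.1213562721997664 53.56832982110946
rim corners [[0.5874, -0.3307], [0.5237, -0.2838], [0.665, -0.2233], [0.6025, -0.176]]
(array([ 0.60385179, -0.23667993,  0.12961406]), [array([ 0.5, -0.2]), array([-0.1, -0. ])])
```

```bash
python3 - <<'E'
from h import *
to(.602,-.241,.285,-126.4)
E
```

```text
units [-0.22  -0.022  0.581] spin -0.051 rows>= 3
```

```bash
python3 -m creep '[[[-0.11,-0.01,0.05,0,1],[-0.11,-0.01,0.05,-0.051,1],[0,0,0.12,0,1],[0,0,0.12,0,1],[0,0,0.12,0,1],[0,0,0.1,0,1],[0,0,0,0,1],[0,0,0,0,1]]]'
python3 - <<'E'
from h import *
to(.602,-.241,.285,-126.4)
E
```

```text
clock: 8.07
tool_pos: [0.6014, -0.241, 0.2878]
orientation: [180.0, -0.0, -126.4]
force: [-0.4, -1.0, 0.5]
opening: 0.0879
gripper_force: 0.0
units [-0.002 -0.002  0.014] spin 0.0 rows>= 1
```

```bash
python3 -m creep '[[[0,0,0.014,0,0],[0,0,0,0,0],[0,0,0,0,0],[0,0,0,0,0],[0,0,0,0,0],[0,0,0,0,0],[0,0,0,0,0],[0,0,0,0,0]]]'
python3 -m creep '[[[0,0,-0.05,0,0],[0,0,-0.1,0,0],[0,0,-0.15,0,0],[0,0,-0.15,0,0],[0,0,-0.15,0,0],[0,0,-0.15,0,0],[0,0,-0.1,0,0],[0,0,0,0,0]]]'
python3 - <<'E'
from h import *
c,s=np.cos(np.radians(3.7)),np.sin(np.radians(3.7))
for out,y in((.28,.0),(.28,.15),(.135,.15),(.135,.10)):print(out,y,.721-out*c-y*s,.140-out*s+y*c)
to(.721-.28*c,.140-.28*s,.45,-176.3)
E
```

```text
clock: 8.73
tool_pos: [0.6014, -0.2416, 0.2848]
orientation: [-180.0, 0.0, -126.5]
force: [-0.2, -0.6, -0.1]
opening: 0.0397
gripper_force: 0.0
clock: 9.4
tool_pos: [0.6018, -0.242, 0.4614]
orientation: [-179.5, 0.2, -126.4]
force: [-0.2, -0.2, 0.6]
opening: 0.0003
gripper_force: 0.0
0.28 0.0 0.4415836268837898 0.12193095368917178
0.28 0.15 0.4319037806458461 0.27161829642999863
0.135 0.15 0.5766015452953122 0.28097548112667753
0.135 0.1 0.5798281607079601 0.2310797002130686
units [-0.988  1.725  0.045] spin 0.554 rows>= 10
```

The lift began before the slow fingers had closed, so nothing was gripped. I'll reopen, check the basket and redo the grasp.

```bash
python3 -m creep '[[[0,0,0,0,1],[0,0,0,0,1],[0,0,0,0,1],[0,0,0,0,1],[0,0,0,0,1],[0,0,0,0,1],[0,0,0,0,1],[0,0,0,0,1]]]'
python3 - <<'E'
from h import *
o=telemetry.get_obs();p=snapshot('wrist');P=cam(p,o);save('w3.png',p['frame'])
for q in 'basket basket_bar soap'.split():
    for d in nets.landmark_of(p,q):print(q,np.round(d['uv'],1),round(d['confidence'],2),atz(P,d['uv'],.13 if 'bar' in q else 0).round(3))
g=p['frame'].astype(int)
X=[np.array([.602,-.241,.13])+k*np.array([np.cos(np.radians(53.6)),np.sin(np.radians(53.6)),0]) for k in(-.06,-.03,0,.03,.06)]
for x in X:
    u=proj(P,x);r=int(round(u[1]));print(u.round(1),(g[r,int(u[0])-12:int(u[0])+13].sum(1)//3).tolist() if r<420 else '')
E
```

```text
clock: 10.07
tool_pos: [0.6014, -0.2416, 0.4544]
orientation: [180.0, -0.0, -126.5]
force: [0.6, -0.1, 0.1]
opening: 0.0481
gripper_force: 0.0
basket [279.6 173.5] 0.86 [ 0.603 -0.247  0.   ]
basket [370.7  33.7] 0.77 [ 0.407 -0.32   0.   ]
basket [281.8 186.9] 0.68 [ 0.611 -0.229  0.   ]
basket [145.   52.1] 0.57 [ 0.648 -0.472  0.   ]
basket_bar [283.3 191.6] 0.6 [ 0.597 -0.246  0.13 ]
basket_bar [77.3 18.3] 0.56 [ 0.65  -0.475  0.13 ]
soap [284.8 182.9] 0.86 [ 0.605 -0.232  0.   ]
[282.4 136.8] [134, 132, 133, 134, 134, 114, 100, 131, 150, 168, 179, 185, 183, 177, 168, 146, 102, 137, 136, 136, 108, 89, 91, 94, 91]
[282.4 168.3] [203, 202, 202, 202, 205, 210, 79, 122, 145, 165, 175, 187, 192, 178, 170, 142, 175, 207, 204, 203, 203, 203, 204, 205, 205]
[282.4 198.2] [201, 201, 203, 201, 203, 208, 133, 107, 137, 161, 173, 183, 205, 181, 170, 151, 142, 209, 206, 205, 205, 204, 205, 206, 205]
[282.4 226.6] [69, 68, 68, 67, 68, 68, 60, 100, 131, 152, 168, 180, 217, 188, 174, 161, 84, 65, 68, 70, 69, 69, 70, 70, 70]
[282.4 253.5] [124, 123, 123, 123, 124, 124, 124, 78, 121, 145, 165, 176, 215, 205, 173, 161, 125, 200, 195, 193, 194, 193, 194, 194, 195]
```

```bash
python3 -m creep '[[[0,0,0.1,0,1],[0,0,0.15,0,1],[0,0,0.15,0,1],[0,0,0.15,0,1],[0,0,0.15,0,1],[0,0,0.146,0,1],[0,0,0,0,0],[0,0,0,0,0]]]'
python3 -m creep '[[[0,0,0,0,0],[0,0,0,0,0],[0,0,0,0,0],[0,0,0,0,0],[0,0,0,0,0],[0,0,0,0,0],[0,0,0,0,0],[0,0,0,0,0]]]'
python3 -m creep '[[[0,0,0,0,0],[0,0,0,0,0],[0,0,0,0,0],[0,0,0,0,0],[0,0,0,0,0]]]'
```

```text
clock: 10.93
tool_pos: [0.6012, -0.2416, 0.2845]
orientation: [179.8, -0.1, -126.4]
force: [0.5, 0.6, 1.7]
opening: 0.0793
gripper_force: 0.0
clock: 11.6
tool_pos: [0.6014, -0.2415, 0.2855]
orientation: [-180.0, 0.0, -126.5]
force: [-0.4, -0.9, 0.4]
opening: 0.0261
gripper_force: 0.0
clock: 12.02
tool_pos: [0.6015, -0.2416, 0.2855]
orientation: [-180.0, 0.0, -126.4]
force: [1.3, -1.4, -0.4]
opening: 0.009
gripper_force: 30.0
```

```bash
python3 -m creep '[[[0,0,-0.05,0,0],[0,0,-0.1,0,0],[0,0,-0.13,0,0],[0,0,-0.13,0,0],[0,0,-0.13,0,0],[0,0,-0.13,0,0],[0,0,-0.1,0,0],[0,0,-0.05,0,0]]]'
python3 -m creep '[[[0,0,0,0.04,0],[0,0,0,0.07,0],[0,0,0,0.079,0],[0,0,0,0.079,0],[0,0,0,0.079,0],[0,0,0,0.079,0],[0,0,0,0.079,0],[0,0,0,0.05,0]]]'
python3 -m creep '[[[0.04,0.05,0,0,0],[0.09,0.12,0,0,0],[0.1,0.13,0,0,0],[0.1,0.13,0,0,0],[0.1,0.13,0,0,0],[0.1,0.13,0,0,0],[0.09,0.13,0,0,0],[0.06,0.13,0,0,0]]]'
python3 -m creep '[[[0,0.14,0,0,0],[0,0.14,0,0,0],[0,0.14,0,0,0],[0,0.14,0,0,0],[0,0.14,0,0,0],[0,0.14,0,0,0],[0,0.14,0,0,0],[0,0.14,0,0,0]]]'
python3 -m creep '[[[0,0.13,0,0,0],[0,0.13,0,0,0],[0,0.12,0,0,0],[0,0.08,0,0,0],[0,0.04,0,0,0],[0,0,0,0,0]]]'
python3 - <<'E'
from h import *
c,s=np.cos(np.radians(3.7)),np.sin(np.radians(3.7))
to(.721-.28*c-.15*s,.140-.28*s+.15*c,.413,-176.3)
o=telemetry.get_obs();p=snapshot('scene');P=cam(p);w=snapshot('wrist');Pw=cam(w,o);b=p['frame']
u=snapshot('side')
save('s2.png',np.hstack([cv2.resize(b[120:390,170:400],(340,400)),cv2.resize(w['frame'],(440,400))]))
for n,q,PP in(('scene',p,P),('side',u,cam(u)),('w',w,Pw)):
  for k in('hook_tip','hook_seat','pipes','basket_bar'):
    print(n,k,[(np.round(d['uv'],1).tolist(),round(d['confidence'],2),atz(PP,d['uv'],{'hook_tip':.27,'hook_seat':.2395,'basket_bar':.296}.get(k,0)).round(3)[:2].tolist()) for d in nets.landmark_of(q,k)[:2]])
E
```

```text
clock: 12.68
tool_pos: [0.6012, -0.2416, 0.4528]
orientation: [-179.8, 0.1, -126.4]
force: [0.1, 0.9, -3.3]
opening: 0.0091
gripper_force: 30.0
clock: 13.35
tool_pos: [0.601, -0.2413, 0.4482]
orientation: [179.9, -0.1, -176.8]
force: [-0.7, -0.1, -4.3]
opening: 0.0088
gripper_force: 30.0
clock: 14.02
tool_pos: [0.4513, -0.0598, 0.4487]
orientation: [180.0, -0.1, -176.4]
force: [-1.0, 1.1, -3.9]
opening: 0.0091
gripper_force: 30.0
clock: 14.68
tool_pos: [0.4387, 0.1642, 0.4489]
orientation: [-180.0, -0.1, -176.4]
force: [0.1, -0.4, -4.0]
opening: 0.0089
gripper_force: 30.0
clock: 15.18
tool_pos: [0.4332, 0.2641, 0.4487]
orientation: [-180.0, -0.1, -176.3]
force: [0.7, 0.5, -3.5]
opening: 0.0089
gripper_force: 30.0
units [0.004 0.038 0.179] spin -0.0 rows>= 1
scene hook_tip [([259.6, 276.5], 0.47, [0.637, 0.221])]
scene hook_seat [([247.9, 272.7], 0.51, [0.662, 0.191])]
scene pipes [([228.3, 294.8], 0.93, [0.722, 0.142])]
scene basket_bar [([218.8, 109.3], 0.9, [0.661, -0.325]), ([347.6, 271.8], 0.84, [0.429, 0.26])]
side hook_tip [([222.6, 143.9], 0.8, [0.644, 0.216])]
side hook_seat [([233.5, 153.6], 0.6, [0.662, 0.189])]
side pipes [([258.6, 214.7], 0.84, [0.728, 0.158])]
side basket_bar [([296.7, 300.7], 0.98, [0.267, -0.449]), ([415.1, 281.9], 0.8, [0.465, -0.575])]
w hook_tip []
w hook_seat []
w pipes []
w basket_bar [([282.7, 271.3], 0.89, [0.428, 0.264])]
```

View pics/s2.png

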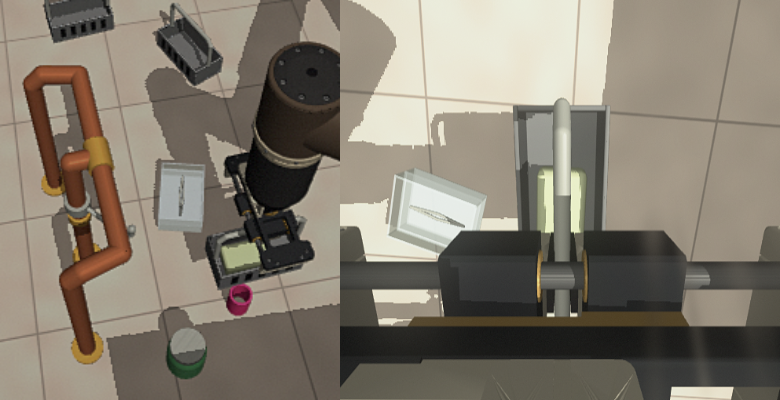

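```bash
python3 -m creep '[[[-0.05,0,0,0,0],[-0.1,0,0,0,0],[-0.12,0,0,0,0],[-0.13,0,0,0,0],[-0.13,0,0.02,0,0],[-0.1,0,0.05,0,0],[-0.06,0,0.06,0,0],[-0.035,0,0.05,0,0]]]'
python3 -m creep '[[[0,0,0,0,0],[0,-0.05,0,0,0],[0,-0.05,0,0,0],[0,-0.05,0,0,0],[0,-0.05,0,0,0],[0,-0.04,0,0,0],[0,-0.03,0,0,0],[0,0,0,0,0]]]'
python3 -m creep '[[[0,-0.03,0,0,0],[0,-0.03,0,0,0],[0,-0.03,0,0,0],[0,-0.03,0,0,0],[0,-0.03,0,0,0],[0,-0.03,0,0,0],[0,-0.03,0,0,0],[0,0,0,0,0]]]'
python3 - <<'E'
from h import *
c,s=np.cos(np.radians(3.7)),np.sin(np.radians(3.7))
to(.721-.135*c-.0075*s,.140-.135*s+.0075*c,.413,-176.3)
for n in('scene','side'):
  q=snapshot(n);P=cam(q)
  for k in('hook_tip','hook_seat'):
    print(n,k,[(np.round(d['uv'],1).tolist(),round(d['confidence'],2),atz(P,d['uv'],{'hook_tip':.27,'hook_seat':.2395}.get(k,0)).round(3)[:2].tolist()) for d in nets.landmark_of(q,k)[:2]])
E
```

```text
clock: 16.6
tool_pos: [0.5797, 0.2719, 0.4113]
orientation: [-179.9, -0.1, -176.5]
force: [0.0, 0.3, -4.6]
opening: 0.009
gripper_force: 30.0
clock: 17.27
tool_pos: [0.581, 0.2173, 0.414]
orientation: [179.9, 0.0, -176.4]
force: [-2.2, 4.3, -5.2]
opening: 0.0089
gripper_force: 30.1
clock: 17.93
tool_pos: [0.5843, 0.1749, 0.4136]
orientation: [-180.0, 0.0, -176.5]
force: [-0.2, 0.5, -4.1]
opening: 0.0088
gripper_force: 30.0
units [ 0.004 -0.181  0.003] spin -0.002 rows>= 1
scene hook_tip [([268.8, 256.1], 0.72, [0.604, 0.17])]
scene hook_seat [([252.7, 257.0], 0.77, [0.642, 0.15])]
side hook_tip [([226.3, 150.1], 0.7, [0.623, 0.175])]
side hook_seat [([235.6, 159.9], 0.8, [0.639, 0.153])]
```

```bash
python3 -m creep '[[[0,-0.03,0,0,0],[0,-0.03,0,0,0],[0,-0.03,0,0,0],[0,-0.03,0,0,0],[0,-0.02,0,0,0],[0,-0.015,0,0,0]]]'
python3 -m creep '[[[0,-0.01,0,0,0],[0,-0.01,0,0,0]]]'
python3 -m creep '[[[0,-0.01,0,0,0],[0,-0.01,0,0,0]]]'
python3 - <<'E'
from h import *
c,s=np.cos(np.radians(3.7)),np.sin(np.radians(3.7))
to(.721-.135*c-.0075*s,.140-.135*s+.0075*c,.413,-176.3);print(telemetry.get_obs()['force'])
for n in('scene','side'):
  q=snapshot(n);P=cam(q)
  for k in('hook_tip','hook_seat'):
    print(n,k,[(np.round(d['uv'],1).tolist(),round(d['confidence'],2),atz(P,d['uv'],{'hook_tip':.27,'hook_seat':.2395}.get(k,0)).round(3)[:2].tolist()) for d in nets.landmark_of(q,k)[:2]])
E
```

```text
clock: 18.73
tool_pos: [0.5861, 0.1445, 0.4135]
orientation: [180.0, 0.0, -176.4]
force: [-1.6, 2.2, -3.2]
opening: 0.009
gripper_force: 30.0
clock: 18.9
tool_pos: [0.5864, 0.141, 0.4135]
orientation: [180.0, 0.0, -176.4]
force: [-1.7, 1.7, -3.9]
opening: 0.0087
gripper_force: 30.0
clock: 19.07
tool_pos: [0.5866, 0.1374, 0.4135]
orientation: [180.0, 0.0, -176.4]
force: [-2.5, 6.5, -3.5]
opening: 0.0089
gripper_force: 30.0
units [0.004 0.007 0.002] spin -0.001 rows>= 1
[-2.50767635  6.51446975 -3.49280008]
scene hook_tip [([253.8, 247.5], 0.69, [0.637, 0.139]), ([267.5, 241.6], 0.63, [0.599, 0.129])]
scene hook_seat [([253.7, 251.7], 0.53, [0.637, 0.136])]
side hook_tip [([233.2, 154.3], 0.54, [0.619, 0.138])]
side hook_seat [([241.4, 161.4], 0.57, [0.644, 0.132])]
```

```bash
python3 -m creep '[[[0,-0.01,0,0,0],[0,0,0,0,0]]]'
python3 -m creep '[[[0,-0.01,0,0,0],[0,0,0,0,0]]]'
```

```text
clock: 19.53
tool_pos: [0.5866, 0.1365, 0.4134]
orientation: [179.9, 0.0, -176.4]
force: [-3.9, 10.3, -3.0]
opening: 0.0088
gripper_force: 30.2
clock: 19.7
tool_pos: [0.5866, 0.1355, 0.4134]
orientation: [179.7, 0.1, -176.3]
force: [-5.3, 15.1, -3.8]
opening: 0.0088
gripper_force: 30.4
```

```bash
python3 -m creep '[[[0,0.04,0,0,0],[0,0.06,0,0,0],[0.05,0.02,0,0,0],[0.1,0,0,0,0],[0.13,0,0,0,0],[0.14,0,0,0,0],[0.14,0,0,0,0],[0.12,0,0,0,0]]]'
python3 -m creep '[[[0.08,-0.05,0,0,0],[0.04,-0.1,0,0,0],[0,-0.14,0,0,0],[-0.04,-0.15,0,0,0],[-0.06,-0.15,0,0,0],[-0.07,-0.15,0,0,0],[-0.07,-0.15,0,0,0],[-0.07,-0.15,0,0,0]]]'
python3 -m creep '[[[-0.07,-0.15,0,0,0],[-0.07,-0.15,0.04,0,0],[-0.025,-0.15,0.08,0,0],[0,-0.1,0.1,0,0],[0,-0.06,0.1,0,0],[0,-0.02,0.1,0,0],[0,0,0.1,0,0],[0,0,0.05,0,0]]]'
python3 - <<'E'
from h import *
to(.54,-.16,.286,-176.3)
for n in('scene','side'):
  q=snapshot(n);P=cam(q)
  for k in('hook_tip','hook_seat'):
    print(n,k,[(np.round(d['uv'],1).tolist(),round(d['confidence'],2),atz(P,d['uv'],{'hook_tip':.27,'hook_seat':.2395}.get(k,0)).round(3)[:2].tolist()) for d in nets.landmark_of(q,k)[:2]])
E
```

```text
clock: 20.37
tool_pos: [0.4479, 0.1482, 0.4133]
orientation: [-179.9, -0.0, -176.4]
force: [-0.3, -0.1, -3.3]
opening: 0.0093
gripper_force: 30.0
clock: 21.03
tool_pos: [0.5007, -0.0581, 0.4139]
orientation: [-180.0, 0.0, -176.4]
force: [-0.5, 0.5, -3.5]
opening: 0.009
gripper_force: 30.0
clock: 21.7
tool_pos: [0.5405, -0.1806, 0.2969]
orientation: [180.0, -0.2, -176.5]
force: [-0.4, 1.1, -4.0]
opening: 0.0091
gripper_force: 30.0
units [-0.004  0.103  0.055] spin -0.002 rows>= 1
scene hook_tip [([268.7, 246.7], 0.76, [0.599, 0.144])]
scene hook_seat [([252.9, 248.1], 0.83, [0.637, 0.125])]
side hook_tip [([233.1, 154.3], 0.64, [0.619, 0.139]), ([292.0, 285.8], 0.27, [0.314, -0.393])]
side hook_seat []
```

```bash
python3 -m creep '[[[0,0,0.03,0,0],[0,0,0.015,0,0],[0,0,0.008,0,0],[0,0,0,0,0]]]'
python3 -m creep '[[[0,0,0.005,0,0],[0,0,0,0,0]]]'
```

```text
clock: 22.33
tool_pos: [0.5412, -0.1801, 0.2885]
orientation: [180.0, -0.0, -176.4]
force: [-0.5, -0.3, -4.1]
opening: 0.0091
gripper_force: 30.0
clock: 22.5
tool_pos: [0.5415, -0.1802, 0.2878]
orientation: [-180.0, -0.0, -176.4]
force: [0.8, 0.0, -3.8]
opening: 0.0089
gripper_force: 30.0
```

```bash
python3 -m creep '[[[0,0,0.008,0,0],[0,0,0,0,0]]]'
python3 -m creep '[[[0,0,0.005,0,0],[0,0,0,0,0]]]'
```

```text
clock: 22.67
tool_pos: [0.5414, -0.1802, 0.286]
orientation: [180.0, -0.0, -176.4]
force: [0.1, 0.5, -3.9]
opening: 0.0092
gripper_force: 30.0
clock: 22.83
tool_pos: [0.5414, -0.1803, 0.2853]
orientation: [-180.0, -0.0, -176.4]
force: [-0.1, -0.6, -3.6]
opening: 0.0087
gripper_force: 30.0
```

```bash
python3 -m creep '[[[0,0,0.004,0,0],[0,0,0,0,0]]]'
python3 -m creep '[[[0,0,0,0,0.6],[0,0,0,0,0.6],[0,0,0,0,0.6],[0,0,0,0,0.6],[0,0,0,0,0.6],[0,0,0,0,0.6]]]'
python3 - <<'E'
from h import *
o=telemetry.get_obs();p=snapshot('wrist');P=cam(p,o);save('w4.png',p['frame'])
c=snapshot('scene')['frame'];save('w4.png',np.hstack([p['frame'],cv2.resize(c[140:350,180:300],(240,420))]))
for q in 'basket basket_bar soap'.split():
    for d in nets.landmark_of(p,q)[:2]:print(q,np.round(d['uv'],1),round(d['confidence'],2),atz(P,d['uv'],.13 if 'bar' in q else 0).round(3))
print([proj(P,np.array([.5414,-.18,.13])+k*np.array([-.998,-.0628,0])).round(1).tolist() for k in(-.06,0,.062,.073)])
E
```

```text
clock: 23.0
tool_pos: [0.5414, -0.1805, 0.2851]
orientation: [-180.0, 0.0, -176.4]
force: [-2.3, -1.6, 3.4]
opening: 0.0087
gripper_force: 30.0
clock: 23.5
tool_pos: [0.5415, -0.1801, 0.2844]
orientation: [180.0, 0.0, -176.4]
force: [-0.1, 0.1, 0.5]
opening: 0.0432
gripper_force: 0.0
basket [105.7  23.9] 0.91 [ 0.407 -0.322  0.   ]
basket [281.9 204.3] 0.82 [ 0.538 -0.181  0.   ]
basket_bar [284.1 271.5] 0.84 [ 0.537 -0.179  0.13 ]
soap [285.4 220.2] 0.69 [ 0.553 -0.177  0.   ]
[[282.3, 381.2], [282.4, 279.2], [282.6, 147.7], [282.6, 120.8]]
```

View pics/w4.png

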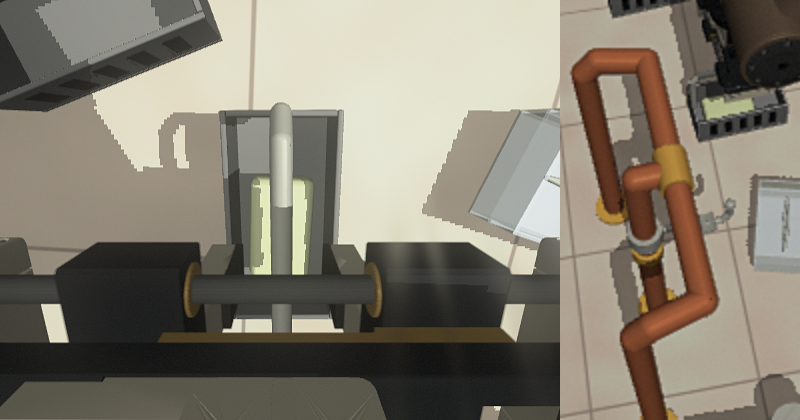

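```bash
python3 - <<'E'
from h import *
p=snapshot('scene');P=cam(p);u=snapshot('side');Pu=cam(u)
def M(th,d,z,yaw=3.7):
    c,s=np.cos(np.radians(yaw)),np.sin(np.radians(yaw));x,y=-d*np.cos(th),d*np.sin(th)
    return np.array([.721+c*x-s*y,.140+s*x+c*y,z])
for th in(-.02,.03,.08):print(th,[proj(Q,M(th,d,z)).round(1).tolist() for Q in(P,Pu) for d,z in((.113,.27),(.082,.2395))])
print([[np.round(d['uv'],1).tolist() for d in nets.landmark_of(q,k)[:1]] for q in(p,u) for k in('hook_tip','hook_seat')])
E
python3 -m creep '[[[0.05,0,0,0,0.6],[0.08,0,0,0,0.6],[0.09,0,0,0,0.6],[0.09,0,0,0,0.6],[0.06,0,0.04,0,0.6],[0.025,0,0.06,0,0.6],[0,0,0.05,0,0.6],[0,0,0.017,0,0.6]]]'
python3 -m creep '[[[0,0,0,0,0.6],[0,0,0,0,0],[0,0,0,0,0],[0,0,0,0,0],[0,0,0,0,0],[0,0,0,0,0],[0,0,0,0,0],[0,0,0,0,0]]]'
python3 -m creep '[[[0,0,0,0,0],[0,0,0,0,0],[0,0,0,0,0],[0,0,0,0,0]]]'
```

```text
-0.02 [[264.2, 242.6], [252.7, 251.0], [232.2, 156.3], [240.0, 161.9]]
0.03 [[264.7, 244.5], [253.1, 252.4], [230.8, 155.8], [239.1, 161.5]]
0.08 [[265.1, 246.4], [253.4, 253.8], [229.6, 155.2], [238.2, 161.0]]
[[[268.5, 244.6]], [[252.7, 248.3]], [[233.1, 155.9]], [[241.5, 160.8]]]
clock: 24.72
tool_pos: [0.4617, -0.1852, 0.25]
orientation: [180.0, -0.1, -176.4]
force: [0.7, 0.8, -0.5]
opening: 0.0524
gripper_force: 0.0
clock: 25.38
tool_pos: [0.4626, -0.1851, 0.2512]
orientation: [-180.0, 0.0, -176.4]
force: [0.4, 0.1, -0.2]
opening: 0.0119
gripper_force: 0.3
clock: 25.72
tool_pos: [0.4626, -0.1851, 0.2511]
orientation: [-180.0, 0.0, -176.4]
force: [-0.1, -0.0, 2.1]
opening: 0.0091
gripper_force: 30.0
```

```bash
python3 -m creep '[[[0,0,-0.01,0,0],[0,0,-0.02,0,0],[0,0,-0.04,0,0],[0,0,-0.05,0,0],[0,0,-0.03,0,0],[0,0,0,0,0],[0,0,0,0,0],[0,0,0,0,0]]]'
python3 - <<'E'
from h import *
o=telemetry.get_obs();print(o['moment'],o['force'])
a=snapshot('scene')['frame'];b=snapshot('side')['frame'];w=snapshot('wrist')['frame']
save('l1.png',np.hstack([cv2.resize(a[140:260,190:330],(280,240),interpolation=2),cv2.resize(b[180:300,230:370],(280,240),interpolation=2),cv2.resize(w,(240,240))]))
E
```

```text
clock: 26.38
tool_pos: [0.4624, -0.1851, 0.281]
orientation: [180.0, 0.0, -176.4]
force: [-0.4, 0.7, -4.3]
opening: 0.0096
gripper_force: 30.0
[ 0.05686016  0.16507418 -0.02918075] [-0.36499353  0.66800207 -4.31333779]
```

View pics/l1.png

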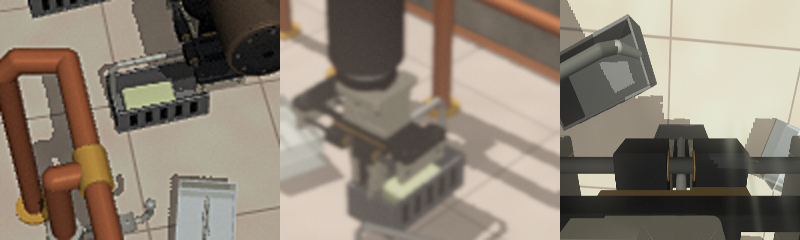

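```bash
python3 - <<'E'
from h import *
o=telemetry.get_obs();p=snapshot('scene');P=cam(p);T=o['tool_pos'];x=np.array([-.998,-.0628,0]);z=np.array([0,0,1.])
g=T-.003*x;g[2]=T[2]-.159
y=np.array([.0628,-.998,0])
for d in(0,6,12,18,24):
    c,s=np.cos(np.radians(d)),np.sin(np.radians(d));inn=-x*c-z*s;up=z*c-x*s
    B=lambda yb,h,w=0:proj(P,g+inn*(.073-yb)+up*(h-.092)+y*w).round(1).tolist()
    print(d,'far bar',B(-.068,.134),'far bottom corner',B(-.077,0,-.04),B(-.077,0.055,-.04),B(-.077,0.055,.04),'near top',B(.077,.055,-.04))
save('l2.png',cv2.resize(p['frame'][150:215,230:310],(800,650),interpolation=2)[:600])
E
```

```text
0 far bar [246.8, 172.3] far bottom corner [248.5, 206.9] [247.8, 197.6] [242.2, 177.8] near top [294.5, 187.5]
6 far bar [245.8, 175.4] far bottom corner [251.7, 208.7] [249.4, 199.9] [243.8, 180.2] near top [295.6, 187.2]
12 far bar [245.4, 178.4] far bottom corner [255.3, 210.1] [251.5, 202.1] [245.9, 182.5] near top [296.8, 186.8]
18 far bar [245.5, 181.3] far bottom corner [259.3, 211.3] [254.0, 203.9] [248.3, 184.4] near top [297.9, 186.3]
24 far bar [246.0, 184.0] far bottom corner [263.6, 212.1] [256.8, 205.5] [251.1, 186.1] near top [298.9, 185.7]
```

View pics/l2.png

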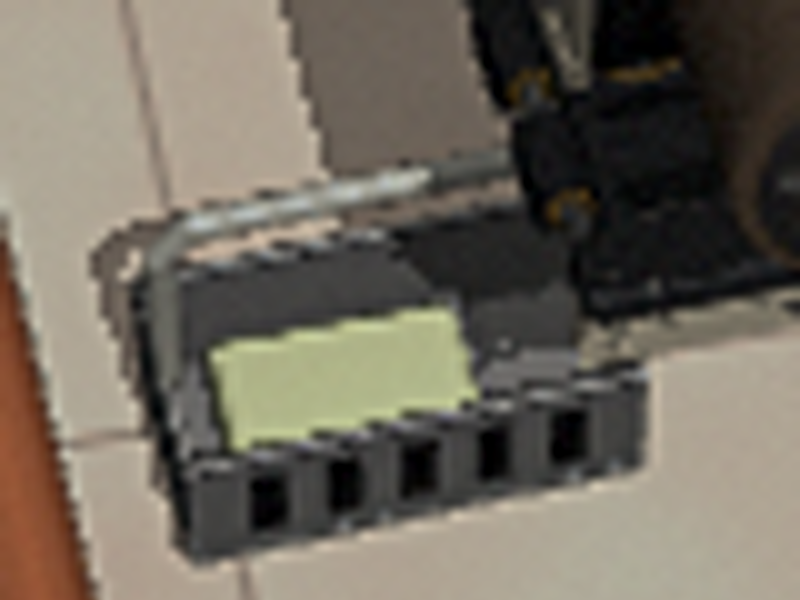

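```bash
cat >> h.py <<'E'
A0=np.radians(3.7);O=np.array([.721,.140])
def W(out,y):return O+np.array([-out*np.cos(A0)-y*np.sin(A0),-out*np.sin(A0)+y*np.cos(A0)])
def pose(xc,p,f,z):
    f_=np.radians(f);b=np.array([np.sin(f_),-np.cos(f_)]);g=np.array([xc,0])+(.076+p)*b
    return (*W(*g),z,-176.3+90-f),g
E
python3 - <<'E'
from h import *
best=[]
for f in range(30,75,2):
  for p in np.arange(0,.031,.003):
    for xc in np.arange(.075,.102,.001):
      F=np.radians(f);s,c=np.sin(F),np.cos(F)
      m1=xc+(.076+p)*s-.096*c-.039*s-.061
      m2=(.113-xc)*c-.012
      al,pe=-xc*s-p,xc*c
      dx=max(-.077-al,0);dy=max(pe-.04,0);m3=np.hypot(dx,dy)-.016
      best.append((min(m1,m2*2,m3),f,p,xc,m1,m2,m3))
best.sort(reverse=True)
for pm in(0,.006,.012,.02):print(np.round([b for b in best if b[2]<=pm+1e-6][0],4))
E
```

```text
[6.0e-04 5.2e+01 0.0e+00 9.2e-02 1.1e-03 9.0e-04 6.0e-04]
[2.2e-03 5.0e+01 6.0e-03 9.2e-02 2.2e-03 1.5e-03 3.1e-03]
[3.2e-03 4.8e+01 1.2e-02 9.2e-02 3.2e-03 2.1e-03 5.8e-03]
[5.6e-03 4.8e+01 1.8e-02 9.0e-02 5.6e-03 3.4e-03 5.7e-03]
```

```bash
python3 - <<'E'
from h import *
for n in('scene','side'):
  p=snapshot(n);P=cam(p);g=p['frame'].astype(int)
  cop=((g[...,0]-g[...,2])>45)&(g[...,0]>60)
  C=-np.linalg.inv(P[:,:3])@P[:,3]
  for y in(-.10,-.07,.06,.09,.12):
    X=np.append(W(.045,y),.385);u=proj(P,X)
    ax=np.array([-np.sin(A0),np.cos(A0),0]);v=X-C;nrm=np.cross(ax,v);nrm/=np.linalg.norm(nrm)
    e1,e2=proj(P,X+.016*nrm),proj(P,X-.016*nrm)
    d=(e2-e1)/np.linalg.norm(e2-e1)
    t=np.arange(-16,16.1,.25);q=[cop[int(round(u[1]+k*d[1])),int(round(u[0]+k*d[0]))] for k in t]
    i0=int(len(t)/2);a=i0
    while a>0 and q[a-1]:a-=1
    b=i0
    while b<len(t)-1 and q[b+1]:b+=1
    print(n,y,u.round(1),'half pred',round(np.linalg.norm(e2-e1)/2,1),'obs',t[a],t[b],'dir',d.round(2))
E
```

```text
scene -0.1 [226.8 192.1] half pred 6.6 obs -6.75 5.25 dir [-0.97  0.25]
scene -0.07 [229.3 202.1] half pred 6.7 obs -7.25 5.0 dir [-0.97  0.25]
scene 0.06 [241.4 248.8] half pred 7.1 obs -7.25 6.0 dir [-0.97  0.26]
scene 0.09 [244.4 260.5] half pred 7.2 obs -6.25 6.0 dir [-0.97  0.26]
scene 0.12 [247.5 272.4] half pred 7.3 obs -6.0 7.25 dir [-0.97  0.26]
side -0.1 [272.  120.7] half pred 5.8 obs 0.0 0.0 dir [ 0.31 -0.95]
side -0.07 [264.  118.1] half pred 5.8 obs 0.0 0.0 dir [ 0.31 -0.95]
side 0.06 [231.6 107.2] half pred 5.5 obs 0.0 0.0 dir [ 0.3  -0.95]
side 0.09 [224.5 104.8] half pred 5.4 obs 0.0 0.0 dir [ 0.3  -0.96]
side 0.12 [217.6 102.5] half pred 5.4 obs 0.0 0.0 dir [ 0.29 -0.96]
```

```bash
sed -i 's/^A0=.*/A0=np.radians(3.2);O=np.array([.720,.140])/; s/-176.3+90-f/-176.8+90-f/' h.py
python3 -m creep '[[[0,0,-0.04,-0.01,0],[0,0,-0.08,-0.025,0],[0,0,-0.1,-0.04,0],[0,0,-0.1,-0.05,0],[0,0,-0.1,-0.055,0],[0,0,-0.1,-0.055,0],[0,0,-0.08,-0.055,0],[0,0,-0.05,-0.055,0]]]'
python3 -m creep '[[[0,0,0,-0.05,0],[0,0,0,-0.04,0],[0,0,0,-0.02,0],[0,0,0,-0.007,0],[0,0,0,0,0]]]'
python3 - <<'E'
from h import *
t,g=pose(.21,.024,48,.410);print(t,g);to(*t)
t,g=pose(.09,.024,48,.410);print(t,g);to(*t)
o=telemetry.get_obs();p=snapshot('scene');save('l3.png',cv2.resize(p['frame'][110:240,200:340],(700,650),interpolation=2)[:600])
P=cam(p);T=o['tool_pos'];a=np.radians(o['orientation'][2]);x=np.array([np.cos(a),np.sin(a),0])
for dy in(-5,0,5):
  a=np.radians(o['orientation'][2]+dy);xx=np.array([np.cos(a),np.sin(a),0]);print(dy,[proj(P,T-.003*x-xx*k+[0,0,-.121]).round(1).tolist() for k in(.06,.141)])
E
```

```text
clock: 27.35
tool_pos: [0.4627, -0.1853, 0.4138]
orientation: [-179.9, 0.1, -145.0]
force: [0.7, -0.3, -4.4]
opening: 0.0092
gripper_force: 30.0
clock: 27.77
tool_pos: [0.4625, -0.1852, 0.4115]
orientation: [-180.0, 0.0, -134.8]
force: [0.3, 0.7, -4.2]
opening: 0.0096
gripper_force: 30.0
(np.float64(0.43986401852542456), np.float64(0.05732041029778352), 0.41, -134.8) [ 0.28431448 -0.06691306]
units [-0.78   0.935  0.007] spin -0.0 rows>= 6
(np.float64(0.5596769102272623), np.float64(0.06401899089696317), 0.41, -134.8) [ 0.16431448 -0.06691306]
units [-1.226  0.533  0.007] spin -0.0 rows>= 7
-5 [[280.1, 149.3], [262.1, 167.1]]
0 [[281.6, 150.2], [265.6, 169.2]]
5 [[283.2, 150.9], [269.4, 171.1]]
```

View pics/l3.png

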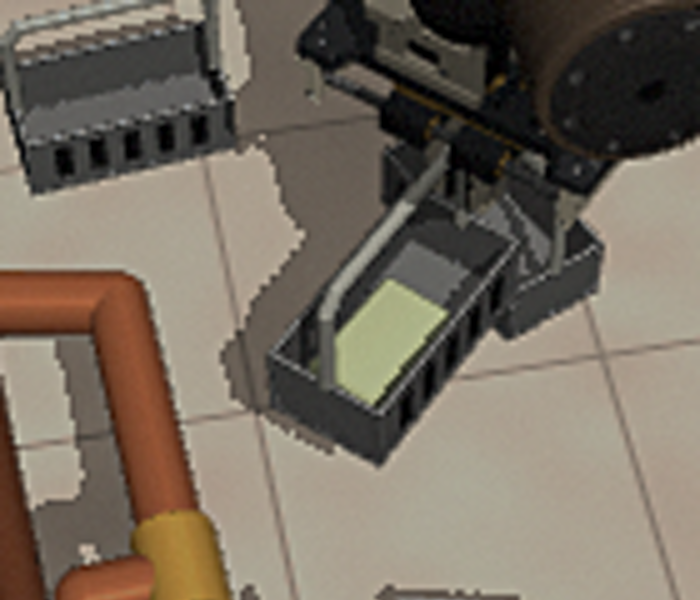

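```bash
python3 -m creep '[[[-0.04,0.05,0,0,0],[-0.08,0.1,0,0,0],[-0.1,0.12,0,0,0],[-0.11,0.13,0,0,0],[-0.11,0.13,0,0,0],[-0.11,0.13,0,0,0],[-0.1,0.12,0,0,0],[-0.08,0.09,0,0,0]]]'
python3 -m creep '[[[-0.04,0.045,0,0,0],[-0.01,0.02,0,0,0],[0,0,0,0,0]]]'
python3 - <<'E'
from h import *
t,g=pose(.09,.024,48,.410);to(*t)
o=telemetry.get_obs();T=o['tool_pos'];p=snapshot('scene');P=cam(p);a=np.radians(o['orientation'][2]);x=np.array([np.cos(a),np.sin(a),0])
print('pred bar mid',proj(P,T-x*.076+[0,0,-.121]).round(1),[(np.round(d['uv'],1).tolist(),round(d['confidence'],2)) for d in nets.landmark_of(p,'basket_bar')])
print(*[(k,[np.round(d['uv'],1).tolist() for d in nets.landmark_of(p,k)]) for k in('hook_tip','hook_seat')])
w=snapshot('wrist');Pw=cam(w,o)
for k in('hook_tip','hook_seat'):print([(np.round(d['uv'],1).tolist(),round(d['confidence'],2)) for d in nets.landmark_of(w,k)],proj(Pw,np.append(W(.113,-.002),.27)),proj(Pw,np.append(W(.082,-.001),.2395)))
E
```

```text
clock: 28.48
tool_pos: [0.4414, 0.043, 0.4114]
orientation: [180.0, 0.0, -134.8]
force: [0.4, -0.0, -4.0]
opening: 0.0094
gripper_force: 30.0
clock: 28.73
tool_pos: [0.4397, 0.0581, 0.4111]
orientation: [180.0, -0.0, -134.8]
force: [0.2, -0.5, -3.6]
opening: 0.0096
gripper_force: 30.0
units [-0.444 -0.405  0.006] spin 0.001 rows>= 3
pred bar mid [307.  225.1] [([299.2, 132.4], 0.97), ([220.9, 109.7], 0.76), ([303.5, 224.1], 0.58)]
('hook_tip', [[268.3, 244.6]]) ('hook_seat', [[254.5, 250.7]])
[] [167.40763657 553.13940946] [157.54442454 517.90156201]
[] [167.40763657 553.13940946] [157.54442454 517.90156201]
```

```bash
python3 -m creep '[[[-0.03,-0.027,0,0,0],[-0.05,-0.046,0,0,0],[-0.06,-0.055,0,0,0],[-0.07,-0.064,0,0,0],[-0.07,-0.064,0,0,0],[-0.05,-0.046,0,0,0],[-0.03,-0.027,0,0,0],[0,0,0,0,0]]]'
python3 -m creep '[[[-0.03,-0.027,0,0,0],[-0.03,-0.027,0,0,0],[-0.02,-0.018,0,0,0],[0,0,0,0,0]]]'
python3 - <<'E'
from h import *
t,g=pose(.09,.024,48,.410);to(*t);print(telemetry.get_obs()['force'])
for n in('scene','side'):
  q=snapshot(n);P=cam(q)
  for k in('hook_tip','hook_seat','basket_bar'):
    print(n,k,[(np.round(d['uv'],1).tolist(),round(d['confidence'],2),atz(P,d['uv'],{'hook_tip':.27,'hook_seat':.2395}.get(k,.29)).round(3)[:2].tolist()) for d in nets.landmark_of(q,k)])
E
```

```text
clock: 29.75
tool_pos: [0.5396, 0.062, 0.4101]
orientation: [-180.0, -0.1, -134.9]
force: [-0.3, 0.2, -3.6]
opening: 0.0092
gripper_force: 30.0
clock: 30.08
tool_pos: [0.5598, 0.0634, 0.4111]
orientation: [-180.0, 0.0, -134.8]
force: [-0.8, 0.3, -4.5]
opening: 0.0094
gripper_force: 30.0
units [-0.002  0.003  0.005] spin -0.0 rows>= 1
[-0.79389027  0.33814523 -4.52609063]
scene hook_tip [([269.5, 241.9], 0.75, [0.595, 0.131])]
scene hook_seat []
scene basket_bar [([258.9, 234.4], 0.84, [0.619, 0.115]), ([223.6, 112.1], 0.8, [0.648, -0.317])]
side hook_tip []
side hook_seat [([241.4, 162.9], 0.5, [0.638, 0.125])]
side basket_bar [([415.7, 280.6], 0.88, [0.476, -0.57]), ([298.5, 299.7], 0.84, [0.277, -0.445]), ([238.4, 153.1], 0.83, [0.609, 0.102])]
```

```bash
python3 -m creep '[[[0,0,0.02,0,0],[0,0,0.03,0,0],[0,0,0.02,0,0],[0,0,0,0,0]]]'
python3 -m creep '[[[0,0,0.02,0,0],[0,0,0.03,0,0],[0,0,0.02,0,0],[0,0,0,0,0]]]'
```

```text
clock: 30.82
tool_pos: [0.5584, 0.0631, 0.3955]
orientation: [179.9, -0.1, -134.8]
force: [-0.2, 0.3, -3.6]
opening: 0.0096
gripper_force: 30.0
clock: 31.15
tool_pos: [0.5585, 0.0631, 0.3817]
orientation: [179.9, -0.1, -134.8]
force: [-1.0, -1.3, -4.4]
opening: 0.009
gripper_force: 30.0
```

```bash
python3 -m creep '[[[0,0,0.02,0,0],[0,0,0.02,0,0],[0,0,0.01,0,0],[0,0,0,0,0]]]'
python3 -m creep '[[[0,0,0.015,0,0],[0,0,0.01,0,0],[0,0,0,0,0]]]'
```

```text
clock: 31.48
tool_pos: [0.5586, 0.0632, 0.3724]
orientation: [180.0, -0.1, -134.8]
force: [-0.8, -0.1, -3.1]
opening: 0.0093
gripper_force: 30.0
clock: 31.73
tool_pos: [0.5587, 0.0632, 0.3676]
orientation: [180.0, -0.0, -134.8]
force: [-0.2, 0.1, -4.0]
opening: 0.0095
gripper_force: 30.0
```

```bash
python3 -m creep '[[[0,0,0.01,0,0],[0,0,0.005,0,0],[0,0,0,0,0]]]'
python3 -m creep '[[[0,0,0.01,0,0],[0,0,0,0,0],[0,0,0,0,0]]]'
```

```text
clock: 31.98
tool_pos: [0.5589, 0.0633, 0.3651]
orientation: [-180.0, 0.0, -134.8]
force: [-0.8, -0.5, -2.9]
opening: 0.0095
gripper_force: 30.0
clock: 32.23
tool_pos: [0.5592, 0.0633, 0.3638]
orientation: [-180.0, 0.1, -134.8]
force: [0.1, -0.6, 2.0]
opening: 0.0096
gripper_force: 30.0
```

```bash
python3 - <<'E'
from h import *
way=[(.0885,.018,44),(.087,.012,40),(.086,.006,35),(.085,.0,30)]
o=telemetry.get_obs();pos=o['tool_pos'].copy();yaw=o['orientation'][2]
for w in way:
    t,g=pose(*w,.366);R=Rn.from_euler('xyz',[180,0,yaw],degrees=True).as_matrix()
    print(w,g.round(3),(R.T@(np.array(t[:3])-pos)/.2).round(3),'spin',round(-(t[3]-yaw)/90,3));pos=np.array(t[:3]);yaw=t[3]
E
```

```text
(0.0885, 0.018, 44) [ 0.154 -0.068] [-0.041 -0.037 -0.011] spin -0.045
(0.087, 0.012, 40) [ 0.144 -0.067] [-0.036 -0.036 -0.   ] spin -0.044
(0.086, 0.006, 35) [ 0.133 -0.067] [-0.035 -0.04  -0.   ] spin -0.056
(0.085, 0.0, 30) [ 0.123 -0.066] [-0.034 -0.037 -0.   ] spin -0.056
```

```bash
python3 -m creep '[[[0,0,-0.012,0,0],[-0.02,-0.018,0,0,0],[-0.02,-0.018,0,-0.045,0],[0,0,0,0,0]]]'
python3 -m creep '[[[-0.018,-0.018,0,-0.022,0],[-0.018,-0.018,0,-0.022,0],[0,0,0,0,0]]]'
```

```text
clock: 32.57
tool_pos: [0.5703, 0.064, 0.3651]
orientation: [180.0, -0.0, -130.6]
force: [-0.8, 1.9, -2.9]
opening: 0.0095
gripper_force: 30.0
clock: 32.82
tool_pos: [0.5804, 0.0649, 0.3652]
orientation: [180.0, -0.0, -126.8]
force: [0.2, 0.7, -2.3]
opening: 0.0095
gripper_force: 30.0
```

Forces are small, so I carry on.

```bash
python3 -m creep '[[[-0.017,-0.02,0,-0.028,0],[-0.018,-0.02,0,-0.028,0],[0,0,0,0,0]]]'
python3 -m creep '[[[-0.017,-0.018,0,-0.028,0],[-0.017,-0.019,0,-0.028,0],[0,0,0,0,0]]]'
python3 - <<'E'
from h import *
t,g=pose(.085,0,30,.362);to(*t);o=telemetry.get_obs();T=o['tool_pos'];a=np.radians(o['orientation'][2]);x=np.array([np.cos(a),np.sin(a),0])
print('mid',T-x*.076,'seat',W(.082,-.0016),o['force'],o['moment'])
for n in('scene','side'):
  q=snapshot(n);P=cam(q)
  for k in('hook_tip','hook_seat','basket_bar','basket'):
    print(n,k,[(np.round(d['uv'],1).tolist(),round(d['confidence'],2),atz(P,d['uv'],{'hook_tip':.27,'hook_seat':.2395,'basket':.11}.get(k,.24)).round(3)[:2].tolist()) for d in nets.landmark_of(q,k)])
E
```

```text
clock: 33.07
tool_pos: [0.5907, 0.0659, 0.3652]
orientation: [180.0, -0.0, -121.8]
force: [1.1, 0.7, -2.5]
opening: 0.0098
gripper_force: 30.0
clock: 33.32
tool_pos: [0.6004, 0.0681, 0.3652]
orientation: [180.0, -0.0, -116.8]
force: [-0.5, 0.6, -3.2]
opening: 0.0096
gripper_force: 30.0
units [ 0.002 -0.004  0.016] spin 0.0 rows>= 1
mid [0.63461374 0.13589935 0.36520371] seat [0.63821717 0.13382513] [-0.46148452  0.62007051 -3.24333748] [ 0.10602307 -0.11425605 -0.02232435]
scene hook_tip [([265.0, 243.8], 0.73, [0.607, 0.134])]
scene hook_seat [([254.3, 249.7], 0.73, [0.635, 0.13])]
scene basket_bar [([222.6, 110.3], 0.92, [0.647, -0.373]), ([251.8, 249.6], 0.82, [0.641, 0.129]), ([298.7, 129.4], 0.7, [0.429, -0.25])]
scene basket [([223.9, 134.5], 0.91, [0.651, -0.388]), ([258.9, 272.7], 0.7, [0.626, 0.138]), ([298.1, 158.0], 0.65, [0.426, -0.241])]
side hook_tip [([180.8, 207.6], 0.55, [0.335, 0.008])]
side hook_seat []
side basket_bar [([413.6, 281.3], 0.78, [0.527, -0.54]), ([298.9, 297.5], 0.76, [0.323, -0.403]), ([238.7, 163.0], 0.57, [0.631, 0.13])]
side basket [([297.6, 339.5], 0.88, [0.33, -0.395]), ([404.7, 321.0], 0.79, [0.539, -0.528]), ([238.4, 198.4], 0.78, [0.634, 0.144])]
```

```bash
python3 - <<'E'
from h import *
t,g=pose(.083,0,24,.364);to(*t)
E
```

```text
units [-0.007 -0.054  0.007] spin -0.066 rows>= 1
```

```bash
python3 -m creep '[[[-0.003,-0.027,0.003,-0.033,0],[-0.004,-0.027,0.003,-0.033,0],[0,0,0,0,0]]]'
python3 -m creep '[[[0,0,0.01,0,0],[0,0,0,0,0]]]'
python3 -m creep '[[[0,0,0.008,0,0],[0,0,0,0,0],[0,0,0,0,0]]]'
```

```text
clock: 34.07
tool_pos: [0.611, 0.0645, 0.3647]
orientation: [-180.0, 0.0, -110.7]
force: [0.3, 0.9, -1.6]
opening: 0.0095
gripper_force: 30.0
clock: 34.23
tool_pos: [0.6111, 0.0646, 0.3633]
orientation: [-179.8, 0.1, -110.9]
force: [1.5, -1.1, 3.5]
opening: 0.0096
gripper_force: 30.0
clock: 34.48
tool_pos: [0.6112, 0.0648, 0.3625]
orientation: [-179.8, 0.1, -110.8]
force: [0.9, -0.2, 6.5]
opening: 0.0094
gripper_force: 30.0
```

```bash
python3 -m creep '[[[0,0,-0.008,0,0],[0,0,0,0,0.5],[0,0,0,0,0.5],[0,0,0,0,0.5],[0,0,0,0,0.5],[0,0,0,0,0.5],[0,0,0,0,0.5],[0,0,0,0,0.5]]]'
python3 -m creep '[[[0.02,0,0,0,0.5],[0.04,0,0,0,0.5],[0.06,0,0,0,0.5],[0.08,0,0,0,0.5],[0.1,0,0,0,0.5],[0.1,0,0,0,0.5],[0.1,0,0,0,0.5],[0.05,0,0,0,0.5]]]'
python3 - <<'E'
from h import *
Z={'hook_tip':.27,'hook_seat':.2395,'basket':.11,'basket_bar':.2395,'soap':.114}
Q={n:snapshot(n) for n in('scene','side')}
for n in Q:
  q=Q[n];P=cam(q);np.save(n+'.npy',q['frame'])
  for k in Z:
    print(n,k,[(np.round(d['uv'],1).tolist(),round(d['confidence'],2),atz(P,d['uv'],Z[k]).round(3)[:2].tolist()) for d in nets.landmark_of(q,k)])
  ms=nets.masks_of(q,'basket')
  for m in ms:
    r=m['region'].astype(np.uint8);print(n,np.round(m['uv']),round(m['confidence'],2),int(r.sum()),[np.round(v,1) for v in cv2.minAreaRect(cv2.findNonZero(r))])
print('pred tip',[proj(cam(Q[n]),np.append(W(.113,-.002),.27)).round(1) for n in Q])
E
```

```text
clock: 35.15
tool_pos: [0.6105, 0.0646, 0.3621]
orientation: [180.0, -0.0, -110.8]
force: [0.1, -1.2, 0.3]
opening: 0.0427
gripper_force: 0.1
clock: 35.82
tool_pos: [0.5698, -0.0411, 0.3625]
orientation: [180.0, -0.0, -110.9]
force: [-0.2, 0.3, -0.2]
opening: 0.0442
gripper_force: 0.0
scene hook_tip [([267.6, 244.2], 0.75, [0.601, 0.137])]
scene hook_seat [([252.9, 248.6], 0.85, [0.638, 0.126])]
scene basket [([222.9, 137.6], 0.97, [0.657, -0.375]), ([253.9, 272.5], 0.9, [0.64, 0.135])]
scene basket_bar [([219.2, 109.4], 0.92, [0.657, -0.38]), ([252.4, 254.0], 0.85, [0.642, 0.141]), ([226.3, 295.2], 0.37, [0.724, 0.241])]
scene soap [([254.4, 275.0], 0.4, [0.64, 0.144])]
scene [222. 127.] 0.85 1277 [array([223.7, 127. ]), array([34.5, 46. ]), np.float64(76.4)]
scene [262. 268.] 0.57 868 [array([260.5, 261.7]), array([69.2, 19.1]), np.float64(79.7)]
scene [227. 258.] 0.42 250 [array([241.3, 253.9]), array([14.8, 56.5]), np.float64(74.1)]
side hook_tip [([232.7, 157.8], 0.65, [0.603, 0.122])]
side hook_seat [([243.6, 163.1], 0.66, [0.641, 0.119])]
side basket [([295.9, 337.7], 0.87, [0.331, -0.388]), ([240.7, 199.7], 0.71, [0.634, 0.133]), ([404.7, 319.8], 0.65, [0.542, -0.525])]
side basket_bar [([297.2, 298.4], 0.91, [0.319, -0.402]), ([240.3, 163.2], 0.83, [0.634, 0.126]), ([412.9, 278.4], 0.74, [0.534, -0.534])]
side soap []
side [233. 196.] 0.9 676 [array([243.2, 184.6]), array([59.8, 42.2]), np.float64(24.8)]
side [297. 329.] 0.69 3031 [array([296.1, 324.3]), array([74. , 54.6]), np.float64(15.3)]
side [406. 308.] 0.66 2485 [array([411.8, 306.7]), array([40.3, 78.2]), np.float64(39.3)]
pred tip [array([264.7, 242.9]), array([231.6, 156.3])]
```

```bash
python3 -m creep '[[[0.1,0,-0.1,0,0.5],[0,0,-0.2,0,0.5],[0,0,-0.2,0,0.5],[0,0,-0.2,0,0.5],[0,0,-0.2,0,0.5],[0,0,-0.2,0,0.5],[0,0,-0.2,0,0.5],[0,0,-0.13,0,0.5]]]'
python3 - <<'E'
from h import *
to(.646,.198,.65,-110.8)
E
```

```text
clock: 37.18
tool_pos: [0.5635, -0.0573, 0.6529]
orientation: [-179.7, 0.1, -110.8]
force: [1.1, -0.7, 0.7]
opening: 0.0437
gripper_force: 0.0
units [-1.34   0.068  0.017] spin 0.0 rows>= 7
```

```bash
python3 -m creep '[[[-0.12,0.006,0,0,0.5],[-0.19,0.01,0,0,0.5],[-0.2,0.01,0,0,0.5],[-0.2,0.01,0,0,0.5],[-0.2,0.01,0,0,0.5],[-0.2,0.01,0,0,0.5],[-0.15,0.01,0,0,0.5],[-0.08,0.002,0,0,0.5]]]'
python3 -m creep '[[[0,0,0,0,0.5],[0,0,0,0,0.5]]]'
python3 - <<'E'
from h import *
o=telemetry.get_obs();p=snapshot('wrist');P=cam(p,o);np.save('wh.npy',p['frame']);np.save('whP.npy',P)
Z={'hook_tip':.27,'hook_seat':.2395,'basket':.11,'basket_bar':.2395,'soap':.114,'pipes':0}
for k in Z:print(k,[(np.round(d['uv'],1).tolist(),round(d['confidence'],2),atz(P,d['uv'],Z[k]).round(3)[:2].tolist()) for d in nets.landmark_of(p,k)])
for k in('basket','soap','hook_tip'):
  for m in nets.masks_of(p,k):
    r=m['region'].astype(np.uint8);print(k,np.round(m['uv']),round(m['confidence'],2),int(r.sum()),[np.round(v,1) for v in cv2.minAreaRect(cv2.findNonZero(r))],cv2.boundingRect(r))
    np.save('m_%s_%d.npy'%(k,r.sum()),r)
f=np.radians(0)
for ps in(0,10,20):
  a=A0+np.radians(ps);by=np.array([-np.sin(a),np.cos(a)]);bx=np.array([np.cos(a),np.sin(a)]);c=W(.082,-.0016)
  print('psi',ps,[proj(P,np.append(c+bx*i*.04+by*j*.077,.1645)).round(0).tolist() for i,j in((-1,-1),(-1,1),(1,1),(1,-1))],'bar',[proj(P,np.append(c+by*j*.062,.2395)).round(0).tolist() for j in(-1,1)])
E
```

```text
clock: 37.85
tool_pos: [0.6476, 0.2024, 0.6464]
orientation: [179.9, -0.1, -110.7]
force: [-0.1, -0.2, -1.7]
opening: 0.0438
gripper_force: 0.0
clock: 38.02
tool_pos: [0.6472, 0.1998, 0.647]
orientation: [179.9, -0.1, -110.7]
force: [0.1, -0.5, 0.4]
opening: 0.0439
gripper_force: 0.0
hook_tip [([297.6, 117.5], 0.69, [0.604, 0.133])]
hook_seat [([270.6, 130.2], 0.92, [0.638, 0.135])]
basket [([274.7, 126.5], 0.91, [0.635, 0.133])]
basket_bar [([271.7, 128.4], 0.57, [0.636, 0.134])]
soap [([274.6, 135.6], 0.97, [0.64, 0.146])]
pipes [([236.4, 146.5], 0.56, [0.722, 0.143]), ([347.4, 222.9], 0.55, [0.565, 0.371])]
basket [268. 115.] 0.9 4773 [array([271.4, 124.6]), array([128.4,  57.8]), np.float64(64.2)] (223, 64, 96, 122)
soap [283. 141.] 0.75 998 [array([275.3, 135.3]), array([56.7, 33. ]), np.float64(66.6)] (251, 105, 49, 62)
hook_tip [277. 124.] 0.84 535 [array([272., 127.]), array([19.2, 61.7]), np.float64(67.4)] (244, 111, 58, 31)
psi 0 [[275.0, 62.0], [318.0, 166.0], [269.0, 188.0], [223.0, 88.0]] bar [[248.0, 79.0], [290.0, 176.0]]
psi 10 [[264.0, 63.0], [324.0, 158.0], [279.0, 187.0], [217.0, 97.0]] bar [[239.0, 83.0], [298.0, 172.0]]
psi 20 [[253.0, 65.0], [328.0, 148.0], [289.0, 185.0], [213.0, 108.0]] bar [[232.0, 90.0], [305.0, 167.0]]
```

```bash
python3 - <<'E'
from h import *
r=np.load('m_basket_4773.npy');P=np.load('whP.npy')
rows=np.arange(75,158,2);c=np.array([np.where(r[y])[0].max() for y in rows])
k=np.polyfit(rows,c,1);good=abs(c-np.polyval(k,rows))<2;k=np.polyfit(rows[good],c[good],1);print(k,good.sum(),'angle',np.degrees(np.arctan2(1,k[0])))
a,b=[atz(P,(np.polyval(k,y),y),.1645)[:2] for y in(75,158)];d=b-a;print('front rim world dir deg',np.degrees(np.arctan2(d[1],d[0]))-90,a,b)
print('expected rim out .122:',[W(.122,y).round(3) for y in(-.07,.07)])
# soap move check / repeat after a moment
p=snapshot('wrist');m=nets.masks_of(p,'basket');print([np.round(v,1) for v in cv2.minAreaRect(cv2.findNonZero(m[0]['region'].astype(np.uint8)))],telemetry.get_obs()['clock'])
s=snapshot('side');Ps=cam(s);mm=[x for x in nets.masks_of(s,'basket') if abs(x['uv'][0]-240)<15][0]['region'].astype(np.uint8)
def pr(t):
    c0=np.append(W(.082,-.0016),.2395);a=A0;by=np.array([-np.sin(a)*np.cos(t),np.cos(a)*np.cos(t),np.sin(t)]);bx=np.array([np.cos(a),np.sin(a),0]);up=np.cross(bx,by)
    return [proj(Ps,c0+bx*i*.04+by*j*.077-up*.13).round(0).tolist() for i,j in((-1,-1),(-1,1),(1,-1))]
print(cv2.boundingRect(mm));[print(t,pr(np.radians(t))) for t in(-5,0,5)]
bot=[(x,int(np.where(mm[:,x])[0].max())) for x in range(210,270,4) if mm[:,x].any()];print(bot)
E
```

```text
[  0.32142857 257.25      ] 3 angle 72.18111108547687
front rim world dir deg -1.573052055089562 [0.60040539 0.07258844] [0.60368822 0.19213002]
expected rim out .122: [array([0.602, 0.063]), array([0.594, 0.203])]
[array([272.4, 125.8]), array([128.8,  58.7]), np.float64(63.7)] 38.6167
(214, 155, 56, 58)
-5 [[253.0, 212.0], [218.0, 199.0], [271.0, 202.0]]
0 [[250.0, 213.0], [215.0, 196.0], [269.0, 203.0]]
5 [[248.0, 214.0], [213.0, 193.0], [266.0, 203.0]]
[(214, 187), (218, 197), (222, 199), (226, 201), (230, 203), (234, 205), (238, 206), (242, 208), (246, 210), (250, 212), (254, 211), (258, 208), (262, 206), (266, 203)]
```

```bash
python3 - <<'E'
from h import *
r=np.load('m_basket_4773.npy')>0;P=np.load('whP.npy')
def poly(pts):
    m=np.zeros((420,560),np.uint8);h=cv2.convexHull(np.array([proj(P,q) for q in pts],np.float32));cv2.fillConvexPoly(m,np.round(h).astype(np.int32),1);return m>0
pipe=poly([np.append(W(.045+s*.0165,y),.385) for s in(-1,1) for y in(-.17,.17)])
rows=[]
for ps in range(-12,13,2):
  for du in(-.004,0,.004):
    for dv in(-.004,0,.004):
      a=A0+np.radians(ps);by=np.array([-np.sin(a),np.cos(a)]);bx=np.array([np.cos(a),np.sin(a)]);c=W(.082+du,-.0016+dv)
      m=poly([np.append(c+bx*i*.04+by*j*.077,z) for i in(-1,1) for j in(-1,1) for z in(.11,.1645)])&~pipe
      R=r&~pipe;m[240:]=0;rows.append(((m&R).sum()/(m|R).sum(),ps,du,dv))
rows.sort(reverse=True);print(*[np.round(x,3) for x in rows[:6]]);print([max(x[0] for x in rows if x[1]==ps).round(3) for ps in range(-12,13,2)])
E
```

```text
[0.706 2.    0.    0.   ] [0.7 0.  0.  0. ] [ 0.69   2.     0.    -0.004] [0.69 4.   0.   0.  ] [ 0.682  0.     0.    -0.004] [ 0.679 -2.     0.     0.   ]
[np.float64(0.565), np.float64(0.582), np.float64(0.602), np.float64(0.625), np.float64(0.649), np.float64(0.679), np.float64(0.7), np.float64(0.706), np.float64(0.69), np.float64(0.66), np.float64(0.633), np.float64(0.608), np.float64(0.588)]
```

The handle is within about 2° of the cross pipe, centred, level and still, with the soap inside, and the hook is at its stop. The arm is clear, so I hand in.

```bash
python3 -c "
from plant import workorder;print(workorder.close_job())"
```

```text
the job is handed in; nothing more can be done
None
```

I swung the hook to its front stop and hung the basket on it at the middle of its handle. It measured level and still, within about 2° of the cross pipe, with the soap inside, and I handed the job in at about 39 s of the 64 s allowed; no verdict was returned.

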